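# Tilt the ball pan, scoop up the bearing balls and tip them into the pot

## Robot

A 6-joint arm with a two-finger parallel gripper is mounted at the origin on the work surface; the furniture and walls round the work are solid. World frame = base frame: x ahead of the robot, y to its left, z up, the work surface at z = 0. Lengths are in mm, angles in rad, forces in N, time in s.
With the tool pointing down it reaches from about 275 to 750 mm from the base axis. Payload 10.2 kg.
Tool frame: the origin (TCP) lies on the centre line of the jaws, within the pads' length; the fingertips stand 19 mm ahead of it and the grasp point (between the pads) is the TCP; z points along the fingers, y is the line along which they close (so a half turn about z gives the same grasp; the last joint's range is limited). The gripper opens to 85 mm and grips with 20 to 120 N. Pads are 22 mm wide; open, the fingers measure 114 mm over their backs; the gripper's body (76 mm by 85 mm) begins 54 mm behind the grasp point. The pads swing forward as they close: fully open they stand 13 mm farther back than shut.
Start: joints at [0.983, 0.313, 1.498, -0, 1.331, -0.223], TCP at [187.313, 490.454, 250.294] pointing down, gripper open.
Joint ranges: [-2.94, 2.94], [-0.97, 2.17], [0.19, 2.56], [-1.23, 4.37], [0.02, 3.11], [-2.88, 2.88]. Speed limits (rad/s): [2.39, 2.39, 3.01, 3.14, 3.14, 3.14].

## Interface

Orientations are given as a unit quaternion [w, x, y, z].
In Python, from rig import sense, capture, finish_job, regions_of, mark_of gives the robot as it stands.
- The arm moves only by the tool jog_arm, never from a script. Its argument "series" is text: rows parted by semicolons, each of 7 numbers parted by spaces: the shift along the tool's x, y, z in units of 0.4 m (1.0 is 0.4 m), then the turn, a rotation vector about the tool's x, y, z in units of pi/2 rad (1.0 is pi/2 rad), then the opening, from -1 (shut) to 1 (fully open). A call has 1 to 20 rows; each row is the pose to reach, as a shift and turn from the pose commanded when the call began, along the tool's axes at that moment; what a row does not reach only later rows make up. A row lasts 1/8 s, in which the tool goes at most 62.5 mm and 10.7 degrees, less where a joint would pass 70% of its speed; a pose out of reach is approached as far as the arm can. A call with a number of a shift or a turn outside -1 to 1 is refused whole. A call with a gripper value outside its range is refused whole. The fingers move at their own pace and stop on an object; "grip_force" is the grip in N (left out, the last holds). Time passes only in rows, so rows that repeat a pose let the fingers close. It gives the time, the measured TCP pose, the force, the opening and the grip force at its end, in the units of the state.
- sense(): the state, without advancing time (a new reading comes with each control period).
- capture(name): name is "scene" or "top"; returns a dict with "img" (384x512x3 uint8, red, green, blue), "intrinsics" (3x3 intrinsics, pixels), "dist_coeffs" ([k1, k2, p1, p2, k3] as OpenCV has them; the pictures are not rectified), "R" (3x3) and "t" (3): a world point X has camera coordinates R X + t. Camera axes: x right, y down, z forward; pixel columns grow to the right and rows downward; lengths in mm; the calibration is good to about 2 mm. A picture is of the moment at which its call begins. There is no depth.
- finish_job(): hands the job in; it is judged then, once.
Trained networks look in a picture, given as the dict that the camera call returned (one of the last four; its "shot" number tells which), for a name from the list of things; names that differ only in an ending like _2 or _b are one class to them, and where a whole thing is asked for, a point or a joint stands for the part that bears it (a point fixed in the world has none). Each returns a list of dicts, best first, with "confidence" (0 to 1); they miss things now and then, are a little off and sometimes report something else, mostly with a low value. They report only what shows in the picture. A call takes as long as a camera call.
- regions_of(label, picture): "region" (384x512 bool, what is visible of it) and "point" ([row, column] in pixels, amid what is visible of it).
- mark_of(label, picture): "point" ([row, column] in pixels: a listed point, or the origin of a listed thing).
The state is a dict: "time_s": time; "joints": joint angles; "dq": joint speeds; "tau": joint torques, N m; "eef_pos": TCP position; "ee_rot": TCP orientation; "force": force on the tool from outside, world axes, zero at the start; "wrist_torque": the same for the moment, N m; "grip_width": opening from 0.0 (shut) to 1.0 (fully open); "grip_force": force on a finger pad.
Only numpy, scipy, OpenCV 4.12 (cv2) and the standard library are available. Lean on these libraries where they do the work, as an engineer would, in place of code of your own. Each camera call takes 0.05 s, during which the arm holds its last target. There are 200 camera calls.

## Task

Raise the pan by its bar handle until the steel balls run down and pile up in its narrow nose, and let it stay tilted while you scoop them up from there with the hand scoop. Lift at least five of the six balls out together in the scoop, tip them into the black pot, leave the pot standing and lay the empty scoop flat on the bench. Do not knock over or push about the flux jar, the glue bottle or the wood block.

Things in the scene. Friction and masses are not known exactly. Their poses are not given: they have to be found in the camera images.
- pan_stand: fixed dark steel stand of the tilting pan: base plate 190 x 96 x 5 mm, two upright cheeks, a round black knob outside the left one. Origin on the bench straight below the pan's pivot; x points along the level pan from its narrow nose to its wide end with the bar handle, y left of that, z up. The pivot axis runs along y, 45 mm above the bench
- pan (a joint): angle (rad) of the grey sheet-metal pan on its stiff friction pivot: 0 = level, grows as the wide end is raised and the nose dips, stop at 0.32 (18 degrees). It stays at any angle when let go; raising it takes about 8 N upwards at the bar handle, 5 N downwards there lowers it again
- pan_pivot (a point): middle of the pan's pivot axis; x along the pan to the wide end, z normal to its floor (tilts with the pan). In this frame, inside, in mm: floor z = -8; nose wall x = -30, straight throat 58 wide up to x = 20, widening to 106 at x = 60, then 106 wide to the end wall at x = 140; rim z = +30 along nose and throat, falling to +16 at x = 60 and beyond; walls 2.5 thick
- pan_nose (a point): point on the pan's floor at the middle of the foot of the nose wall, inner face, [-30, 0, -8] mm from the pivot in the pan's frame; x along the floor towards the wide end, z normal to the floor; tilts with the pan
- pan_bar (a point): centre of the straight round bar handle, 9 mm thick, 68 mm long along the pan's y, 36 mm outside the wide end wall, [178, 0, 13] mm from the pivot in the pan's frame (58 mm above the bench when level); free on both sides, pinch it from above; it moves on a circle of 178 mm about the pivot
- ball_0: one of six identical bright steel balls, 16 mm across, 17 g, lying loose in the wide part of the pan; origin at its centre. They roll easily, from about 3 degrees of slope
- ball_1: one of six identical bright steel balls, 16 mm across, 17 g, lying loose in the wide part of the pan; origin at its centre. They roll easily, from about 3 degrees of slope
- ball_2: one of six identical bright steel balls, 16 mm across, 17 g, lying loose in the wide part of the pan; origin at its centre. They roll easily, from about 3 degrees of slope
- ball_3: one of six identical bright steel balls, 16 mm across, 17 g, lying loose in the wide part of the pan; origin at its centre. They roll easily, from about 3 degrees of slope
- ball_4: one of six identical bright steel balls, 16 mm across, 17 g, lying loose in the wide part of the pan; origin at its centre. They roll easily, from about 3 degrees of slope
- ball_5: one of six identical bright steel balls, 16 mm across, 17 g, lying loose in the wide part of the pan; origin at its centre. They roll easily, from about 3 degrees of slope
- scoop: small aluminium hand scoop with wooden handle, 137 mm long, 100 to 170 g, lying flat. Origin on its underside below the back wall; x points back to the handle, z up. Straight lip at x = -54 mm; floor 52 mm wide, 1.5 mm thick; side walls 2 mm thick start 16 mm behind the lip and rise to 26 mm, back wall 28 mm. Balls leaning on a wall come aboard only if the lip is run right up to it
- scoop_grip (a point): middle of the scoop's handle, 102 mm behind the lip, 65 mm above its underside ([48, 0, 65] mm from the scoop's origin, same axes). The handle is 14 mm wide (y), 18 mm deep (z), 71 to 137 mm behind the lip, parallel to the scoop's floor; grasp it across its width from above
- beaker: small black plastic pot, empty, open at the top, standing loose on the bench: 69 mm across, 56 mm high, mouth about 60 mm across inside, floor 3 mm thick, 90 g; origin at the centre of its underside
- flux_pot: bystander: white flux jar with a black cap, 49 mm across, 48 mm high, standing loose on the bench; origin at the centre of its underside
- glue_bottle: bystander: slim black glue bottle with a white tip, 22 x 30 mm, 142 mm high, standing loose; origin at the centre of its underside
- wood_block: bystander: pine offcut 33 x 127 x 20 mm lying loose on the dark rubber mat (8 mm thick); origin at the centre of its underside
- desk_lamp_arm (a joint): swing (rad) of the desk lamp about its post at x 0.32, y -0.31: about -0.6, away from the robot. The black shade hangs right of the work over x 0.44 to 0.61, y -0.14 to 0.05, from 0.43 m above the bench upwards; the lamp's arm runs to it from the post at 0.43 to 0.6 m height. Pass over it or on the robot's side of it

How it is judged (in metres and radians):
On the way, in this order (a step that is already met when the one before it is completed fails the run):
1. the pan is tilted by at least 0.1 rad (6 degrees) and at least five balls lie in its nose (within 50 mm of the nose wall) (value of joint pan above 0.1 rad and (((x of ball_1 in the frame of pan_nose between 0 and 0.05 m and z of ball_1 in the frame of pan_nose between 0 and 0.03 m) and (x of ball_2 in the frame of pan_nose between 0 and 0.05 m and z of ball_2 in the frame of pan_nose between 0 and 0.03 m) and (x of ball_3 in the frame of pan_nose between 0 and 0.05 m and z of ball_3 in the frame of pan_nose between 0 and 0.03 m) and (x of ball_4 in the frame of pan_nose between 0 and 0.05 m and z of ball_4 in the frame of pan_nose between 0 and 0.03 m) and (x of ball_5 in the frame of pan_nose between 0 and 0.05 m and z of ball_5 in the frame of pan_nose between 0 and 0.03 m)) or ((x of ball_0 in the frame of pan_nose between 0 and 0.05 m and z of ball_0 in the frame of pan_nose between 0 and 0.03 m) and (x of ball_2 in the frame of pan_nose between 0 and 0.05 m and z of ball_2 in the frame of pan_nose between 0 and 0.03 m) and (x of ball_3 in the frame of pan_nose between 0 and 0.05 m and z of ball_3 in the frame of pan_nose between 0 and 0.03 m) and (x of ball_4 in the frame of pan_nose between 0 and 0.05 m and z of ball_4 in the frame of pan_nose between 0 and 0.03 m) and (x of ball_5 in the frame of pan_nose between 0 and 0.05 m and z of ball_5 in the frame of pan_nose between 0 and 0.03 m)) or ((x of ball_0 in the frame of pan_nose between 0 and 0.05 m and z of ball_0 in the frame of pan_nose between 0 and 0.03 m) and (x of ball_1 in the frame of pan_nose between 0 and 0.05 m and z of ball_1 in the frame of pan_nose between 0 and 0.03 m) and (x of ball_3 in the frame of pan_nose between 0 and 0.05 m and z of ball_3 in the frame of pan_nose between 0 and 0.03 m) and (x of ball_4 in the frame of pan_nose between 0 and 0.05 m and z of ball_4 in the frame of pan_nose between 0 and 0.03 m) and (x of ball_5 in the frame of pan_nose between 0 and 0.05 m and z of ball_5 in the frame of pan_nose between 0 and 0.03 m)) or ((x of ball_0 in the frame of pan_nose between 0 and 0.05 m and z of ball_0 in the frame of pan_nose between 0 and 0.03 m) and (x of ball_1 in the frame of pan_nose between 0 and 0.05 m and z of ball_1 in the frame of pan_nose between 0 and 0.03 m) and (x of ball_2 in the frame of pan_nose between 0 and 0.05 m and z of ball_2 in the frame of pan_nose between 0 and 0.03 m) and (x of ball_4 in the frame of pan_nose between 0 and 0.05 m and z of ball_4 in the frame of pan_nose between 0 and 0.03 m) and (x of ball_5 in the frame of pan_nose between 0 and 0.05 m and z of ball_5 in the frame of pan_nose between 0 and 0.03 m)) or ((x of ball_0 in the frame of pan_nose between 0 and 0.05 m and z of ball_0 in the frame of pan_nose between 0 and 0.03 m) and (x of ball_1 in the frame of pan_nose between 0 and 0.05 m and z of ball_1 in the frame of pan_nose between 0 and 0.03 m) and (x of ball_2 in the frame of pan_nose between 0 and 0.05 m and z of ball_2 in the frame of pan_nose between 0 and 0.03 m) and (x of ball_3 in the frame of pan_nose between 0 and 0.05 m and z of ball_3 in the frame of pan_nose between 0 and 0.03 m) and (x of ball_5 in the frame of pan_nose between 0 and 0.05 m and z of ball_5 in the frame of pan_nose between 0 and 0.03 m)) or ((x of ball_0 in the frame of pan_nose between 0 and 0.05 m and z of ball_0 in the frame of pan_nose between 0 and 0.03 m) and (x of ball_1 in the frame of pan_nose between 0 and 0.05 m and z of ball_1 in the frame of pan_nose between 0 and 0.03 m) and (x of ball_2 in the frame of pan_nose between 0 and 0.05 m and z of ball_2 in the frame of pan_nose between 0 and 0.03 m) and (x of ball_3 in the frame of pan_nose between 0 and 0.05 m and z of ball_3 in the frame of pan_nose between 0 and 0.03 m) and (x of ball_4 in the frame of pan_nose between 0 and 0.05 m and z of ball_4 in the frame of pan_nose between 0 and 0.03 m)))), for 0.3 s.
2. at least five balls lie in the scoop together, the scoop lifted 80 mm or more above the bench, the pan still tilted by at least 0.08 rad (height (world z) of scoop above 0.08 m and value of joint pan above 0.08 rad and (((x of ball_1 in the frame of scoop between -0.052 and 0 m and y of ball_1 in the frame of scoop between -0.026 and 0.026 m and z of ball_1 in the frame of scoop between 0 and 0.035 m) and (x of ball_2 in the frame of scoop between -0.052 and 0 m and y of ball_2 in the frame of scoop between -0.026 and 0.026 m and z of ball_2 in the frame of scoop between 0 and 0.035 m) and (x of ball_3 in the frame of scoop between -0.052 and 0 m and y of ball_3 in the frame of scoop between -0.026 and 0.026 m and z of ball_3 in the frame of scoop between 0 and 0.035 m) and (x of ball_4 in the frame of scoop between -0.052 and 0 m and y of ball_4 in the frame of scoop between -0.026 and 0.026 m and z of ball_4 in the frame of scoop between 0 and 0.035 m) and (x of ball_5 in the frame of scoop between -0.052 and 0 m and y of ball_5 in the frame of scoop between -0.026 and 0.026 m and z of ball_5 in the frame of scoop between 0 and 0.035 m)) or ((x of ball_0 in the frame of scoop between -0.052 and 0 m and y of ball_0 in the frame of scoop between -0.026 and 0.026 m and z of ball_0 in the frame of scoop between 0 and 0.035 m) and (x of ball_2 in the frame of scoop between -0.052 and 0 m and y of ball_2 in the frame of scoop between -0.026 and 0.026 m and z of ball_2 in the frame of scoop between 0 and 0.035 m) and (x of ball_3 in the frame of scoop between -0.052 and 0 m and y of ball_3 in the frame of scoop between -0.026 and 0.026 m and z of ball_3 in the frame of scoop between 0 and 0.035 m) and (x of ball_4 in the frame of scoop between -0.052 and 0 m and y of ball_4 in the frame of scoop between -0.026 and 0.026 m and z of ball_4 in the frame of scoop between 0 and 0.035 m) and (x of ball_5 in the frame of scoop between -0.052 and 0 m and y of ball_5 in the frame of scoop between -0.026 and 0.026 m and z of ball_5 in the frame of scoop between 0 and 0.035 m)) or ((x of ball_0 in the frame of scoop between -0.052 and 0 m and y of ball_0 in the frame of scoop between -0.026 and 0.026 m and z of ball_0 in the frame of scoop between 0 and 0.035 m) and (x of ball_1 in the frame of scoop between -0.052 and 0 m and y of ball_1 in the frame of scoop between -0.026 and 0.026 m and z of ball_1 in the frame of scoop between 0 and 0.035 m) and (x of ball_3 in the frame of scoop between -0.052 and 0 m and y of ball_3 in the frame of scoop between -0.026 and 0.026 m and z of ball_3 in the frame of scoop between 0 and 0.035 m) and (x of ball_4 in the frame of scoop between -0.052 and 0 m and y of ball_4 in the frame of scoop between -0.026 and 0.026 m and z of ball_4 in the frame of scoop between 0 and 0.035 m) and (x of ball_5 in the frame of scoop between -0.052 and 0 m and y of ball_5 in the frame of scoop between -0.026 and 0.026 m and z of ball_5 in the frame of scoop between 0 and 0.035 m)) or ((x of ball_0 in the frame of scoop between -0.052 and 0 m and y of ball_0 in the frame of scoop between -0.026 and 0.026 m and z of ball_0 in the frame of scoop between 0 and 0.035 m) and (x of ball_1 in the frame of scoop between -0.052 and 0 m and y of ball_1 in the frame of scoop between -0.026 and 0.026 m and z of ball_1 in the frame of scoop between 0 and 0.035 m) and (x of ball_2 in the frame of scoop between -0.052 and 0 m and y of ball_2 in the frame of scoop between -0.026 and 0.026 m and z of ball_2 in the frame of scoop between 0 and 0.035 m) and (x of ball_4 in the frame of scoop between -0.052 and 0 m and y of ball_4 in the frame of scoop between -0.026 and 0.026 m and z of ball_4 in the frame of scoop between 0 and 0.035 m) and (x of ball_5 in the frame of scoop between -0.052 and 0 m and y of ball_5 in the frame of scoop between -0.026 and 0.026 m and z of ball_5 in the frame of scoop between 0 and 0.035 m)) or ((x of ball_0 in the frame of scoop between -0.052 and 0 m and y of ball_0 in the frame of scoop between -0.026 and 0.026 m and z of ball_0 in the frame of scoop between 0 and 0.035 m) and (x of ball_1 in the frame of scoop between -0.052 and 0 m and y of ball_1 in the frame of scoop between -0.026 and 0.026 m and z of ball_1 in the frame of scoop between 0 and 0.035 m) and (x of ball_2 in the frame of scoop between -0.052 and 0 m and y of ball_2 in the frame of scoop between -0.026 and 0.026 m and z of ball_2 in the frame of scoop between 0 and 0.035 m) and (x of ball_3 in the frame of scoop between -0.052 and 0 m and y of ball_3 in the frame of scoop between -0.026 and 0.026 m and z of ball_3 in the frame of scoop between 0 and 0.035 m) and (x of ball_5 in the frame of scoop between -0.052 and 0 m and y of ball_5 in the frame of scoop between -0.026 and 0.026 m and z of ball_5 in the frame of scoop between 0 and 0.035 m)) or ((x of ball_0 in the frame of scoop between -0.052 and 0 m and y of ball_0 in the frame of scoop between -0.026 and 0.026 m and z of ball_0 in the frame of scoop between 0 and 0.035 m) and (x of ball_1 in the frame of scoop between -0.052 and 0 m and y of ball_1 in the frame of scoop between -0.026 and 0.026 m and z of ball_1 in the frame of scoop between 0 and 0.035 m) and (x of ball_2 in the frame of scoop between -0.052 and 0 m and y of ball_2 in the frame of scoop between -0.026 and 0.026 m and z of ball_2 in the frame of scoop between 0 and 0.035 m) and (x of ball_3 in the frame of scoop between -0.052 and 0 m and y of ball_3 in the frame of scoop between -0.026 and 0.026 m and z of ball_3 in the frame of scoop between 0 and 0.035 m) and (x of ball_4 in the frame of scoop between -0.052 and 0 m and y of ball_4 in the frame of scoop between -0.026 and 0.026 m and z of ball_4 in the frame of scoop between 0 and 0.035 m)))), for 0.2 s.
At the end, for the whole second after the job is handed in: At least five of the six balls lie at rest inside the black pot, the pot stands upright (within 0.15 rad) on the bench, and the scoop lies flat (within 0.15 rad) and still on the bench or mat. The pan may stay tilted; a sixth ball may lie anywhere ((((horizontal distance between ball_1 and beaker below 0.033 m and z of ball_1 in the frame of beaker between 0 and 0.05 m and linear speed of ball_1 below 0.05 m/s) and (horizontal distance between ball_2 and beaker below 0.033 m and z of ball_2 in the frame of beaker between 0 and 0.05 m and linear speed of ball_2 below 0.05 m/s) and (horizontal distance between ball_3 and beaker below 0.033 m and z of ball_3 in the frame of beaker between 0 and 0.05 m and linear speed of ball_3 below 0.05 m/s) and (horizontal distance between ball_4 and beaker below 0.033 m and z of ball_4 in the frame of beaker between 0 and 0.05 m and linear speed of ball_4 below 0.05 m/s) and (horizontal distance between ball_5 and beaker below 0.033 m and z of ball_5 in the frame of beaker between 0 and 0.05 m and linear speed of ball_5 below 0.05 m/s)) or ((horizontal distance between ball_0 and beaker below 0.033 m and z of ball_0 in the frame of beaker between 0 and 0.05 m and linear speed of ball_0 below 0.05 m/s) and (horizontal distance between ball_2 and beaker below 0.033 m and z of ball_2 in the frame of beaker between 0 and 0.05 m and linear speed of ball_2 below 0.05 m/s) and (horizontal distance between ball_3 and beaker below 0.033 m and z of ball_3 in the frame of beaker between 0 and 0.05 m and linear speed of ball_3 below 0.05 m/s) and (horizontal distance between ball_4 and beaker below 0.033 m and z of ball_4 in the frame of beaker between 0 and 0.05 m and linear speed of ball_4 below 0.05 m/s) and (horizontal distance between ball_5 and beaker below 0.033 m and z of ball_5 in the frame of beaker between 0 and 0.05 m and linear speed of ball_5 below 0.05 m/s)) or ((horizontal distance between ball_0 and beaker below 0.033 m and z of ball_0 in the frame of beaker between 0 and 0.05 m and linear speed of ball_0 below 0.05 m/s) and (horizontal distance between ball_1 and beaker below 0.033 m and z of ball_1 in the frame of beaker between 0 and 0.05 m and linear speed of ball_1 below 0.05 m/s) and (horizontal distance between ball_3 and beaker below 0.033 m and z of ball_3 in the frame of beaker between 0 and 0.05 m and linear speed of ball_3 below 0.05 m/s) and (horizontal distance between ball_4 and beaker below 0.033 m and z of ball_4 in the frame of beaker between 0 and 0.05 m and linear speed of ball_4 below 0.05 m/s) and (horizontal distance between ball_5 and beaker below 0.033 m and z of ball_5 in the frame of beaker between 0 and 0.05 m and linear speed of ball_5 below 0.05 m/s)) or ((horizontal distance between ball_0 and beaker below 0.033 m and z of ball_0 in the frame of beaker between 0 and 0.05 m and linear speed of ball_0 below 0.05 m/s) and (horizontal distance between ball_1 and beaker below 0.033 m and z of ball_1 in the frame of beaker between 0 and 0.05 m and linear speed of ball_1 below 0.05 m/s) and (horizontal distance between ball_2 and beaker below 0.033 m and z of ball_2 in the frame of beaker between 0 and 0.05 m and linear speed of ball_2 below 0.05 m/s) and (horizontal distance between ball_4 and beaker below 0.033 m and z of ball_4 in the frame of beaker between 0 and 0.05 m and linear speed of ball_4 below 0.05 m/s) and (horizontal distance between ball_5 and beaker below 0.033 m and z of ball_5 in the frame of beaker between 0 and 0.05 m and linear speed of ball_5 below 0.05 m/s)) or ((horizontal distance between ball_0 and beaker below 0.033 m and z of ball_0 in the frame of beaker between 0 and 0.05 m and linear speed of ball_0 below 0.05 m/s) and (horizontal distance between ball_1 and beaker below 0.033 m and z of ball_1 in the frame of beaker between 0 and 0.05 m and linear speed of ball_1 below 0.05 m/s) and (horizontal distance between ball_2 and beaker below 0.033 m and z of ball_2 in the frame of beaker between 0 and 0.05 m and linear speed of ball_2 below 0.05 m/s) and (horizontal distance between ball_3 and beaker below 0.033 m and z of ball_3 in the frame of beaker between 0 and 0.05 m and linear speed of ball_3 below 0.05 m/s) and (horizontal distance between ball_5 and beaker below 0.033 m and z of ball_5 in the frame of beaker between 0 and 0.05 m and linear speed of ball_5 below 0.05 m/s)) or ((horizontal distance between ball_0 and beaker below 0.033 m and z of ball_0 in the frame of beaker between 0 and 0.05 m and linear speed of ball_0 below 0.05 m/s) and (horizontal distance between ball_1 and beaker below 0.033 m and z of ball_1 in the frame of beaker between 0 and 0.05 m and linear speed of ball_1 below 0.05 m/s) and (horizontal distance between ball_2 and beaker below 0.033 m and z of ball_2 in the frame of beaker between 0 and 0.05 m and linear speed of ball_2 below 0.05 m/s) and (horizontal distance between ball_3 and beaker below 0.033 m and z of ball_3 in the frame of beaker between 0 and 0.05 m and linear speed of ball_3 below 0.05 m/s) and (horizontal distance between ball_4 and beaker below 0.033 m and z of ball_4 in the frame of beaker between 0 and 0.05 m and linear speed of ball_4 below 0.05 m/s))) and angle between each of beaker, scoop's own z axis and vertical below 0.15 rad and height (world z) of each of beaker, scoop below 0.015 m and height (world z) of scoop above -0.005 m and linear speed of scoop below 0.02 m/s); the robot touches nothing.
It fails at once if the flux pot is moved by more than 30 mm or tipped over (distance of flux_pot from where it was at the start of the episode above 0.03 m or angle between flux_pot's own z axis and vertical above 0.5 rad).
It fails at once if the glue bottle is moved by more than 30 mm or tipped over (distance of glue_bottle from where it was at the start of the episode above 0.03 m or angle between glue_bottle's own z axis and vertical above 0.5 rad).
It fails at once if the wood block is moved by more than 30 mm or tipped over (distance of wood_block from where it was at the start of the episode above 0.03 m or angle between wood_block's own z axis and vertical above 0.5 rad).
It also fails if it takes over 72 s, if anything falls off the work surface, if the arm or the gripper's body presses on something with over 40 N, if the wrist force passes 120 N, or if a joint passes its speed limit or range.

## Working session

There is one attempt and no reset: what is moved stays moved. The work goes in short steps, Python scripts to look and compute and a tool call to move; the robot and the scene stay as the last step left them, time stands still between calls to the robot, and variables do not carry over. Pictures are saved under pics/ and viewed, at most 10 in all, crops included, and the job is handed in when it is done.

Besides the shell and the picture viewer there is one more tool, called after ">>>" by a JSON object that holds its "api" and its "payload", one argument or row to a line. jog_arm: Moves the arm, as the interface text tells. Shifts and turns lie within -1 to 1; 1 stands for 0.4 m of shift or pi/2 rad of turn. Its arguments: {"type":"object","properties":{"series":{"type":"string"},"grip_force":{"type":"number"}},"required":["series"]}

```bash
mkdir -p pics; cat > h.py <<'E'
import numpy as np, cv2, json
from rig import sense, capture, finish_job, regions_of, mark_of
from scipy.spatial.transform import Rotation as Ro
def ray(c,rc):
    p=cv2.undistortPoints(np.array([[[rc[1],rc[0]]]],float),np.array(c["intrinsics"],float),np.array(c["dist_coeffs"],float))[0,0]
    R=np.array(c["R"]);t=np.array(c["t"])
    return -R.T@t, R.T@np.array([p[0],p[1],1.])
def at_z(c,rc,z):
    o,d=ray(c,rc); return o+d*(z-o[2])/d[2]
def tri(cs,rcs):
    A=np.zeros((3,3));b=np.zeros(3)
    for c,rc in zip(cs,rcs):
        o,d=ray(c,rc);d=d/np.linalg.norm(d);M=np.eye(3)-np.outer(d,d);A+=M;b+=M@o
    return np.linalg.solve(A,b)
def proj(c,X):
    p,_=cv2.projectPoints(np.array(X,float).reshape(-1,1,3),cv2.Rodrigues(np.array(c["R"],float))[0],np.array(c["t"],float),np.array(c["intrinsics"],float),np.array(c["dist_coeffs"],float)); return p[:,0]
def save(c,name): cv2.imwrite("pics/"+name,c["img"][:,:,::-1])
E
python3 - <<'E'
from h import *
a=capture("scene");b=capture("top");save(a,"s0.png");save(b,"t0.png")
np.set_printoptions(precision=1,suppress=True)
for c in(a,b): print(-np.array(c["R"]).T@np.array(c["t"]))
for n in ["pan_stand","pan_pivot","pan_nose","pan_bar","scoop","scoop_grip","beaker","flux_pot","glue_bottle","wood_block"]:
    P=[mark_of(n,c) for c in (a,b)]
    out=[ [ (np.round(q["point"],1).tolist(),round(q["confidence"],2)) for q in p[:2]] for p in P]
    print(n,out, tri((a,b),[p[0]["point"] for p in P]) if all(P) else "", [at_z(c,p[0]["point"],0) for c,p in zip((a,b),P) if p])
print(sense())
E
```

```text
[ -34.4 -595.7  719. ]
[ 201.6   54.  1159. ]
pan_stand [[([198.1, 233.5], 0.98)], [([203.3, 224.2], 0.77)]] [403.4 182.2  10.2] [array([404.7, 194.8,   0. ]), array([409.9, 181.4,   0. ])]
pan_pivot [[([187.7, 238.0], 0.95)], [([197.1, 222.8], 0.62)]] [419.  184.9  39.5] [array([442.7, 231. ,   0. ]), array([429.1, 188.5,   0. ])]
pan_nose [[([197.8, 228.9], 0.98)], [([207.1, 225.5], 0.97), ([198.7, 219.1], 0.61)]] [387.6 176.   23.2] [array([394.1, 203.8,   0. ]), array([398.4, 175.7,   0. ])]
pan_bar [[([154.8, 268.0], 0.75), ([186.7, 239.3], 0.24)], [([142.8, 204.5], 0.74), ([165.8, 200.8], 0.69)]] [579.5 263.   54.5] [array([627.8, 333.7,   0. ]), array([600. , 272.5,   0. ])]
scoop [[([146.0, 237.2], 0.72)], [([150.3, 152.7], 0.6)]] [555.5 428.6  11.9] [array([570.6, 444.7,   0. ]), array([554.5, 434.5,   0. ])]
scoop_grip [[([130.4, 248.3], 0.63)], [([132.5, 160.2], 0.61), ([175.6, 202.2], 0.59)]] [588.7 395.8  79.8] [array([666.2, 519.6,   0. ]), array([617.5, 421. ,   0. ])]
beaker [[([170.3, 232.8], 0.77), ([195.4, 234.2], 0.74)], [([179.5, 182.2], 0.89)]] [474.1 322.8  -0.
[... 255 characters left out ...]
70.9], 0.74)], [([168.6, 275.8], 0.69), ([131.8, 158.7], 0.49)]] [537.7  34.2   9.4] [array([543.8,  42.9,   0. ]), array([541.8,  33.3,   0. ])]
wood_block [[([190.7, 179.3], 0.83)], [([244.5, 173.1], 0.94), ([178.6, 221.0], 0.3)]] [272.8 313.4   8.2] [array([285.8, 319.9,   0. ]), array([263.8, 318.9,   0. ])]
{'time_s': 1.1, 'joints': array([ 1. ,  0.3,  1.5,  0. ,  1.3, -0.2]), 'dq': array([-0.,  0., -0.,  0., -0.,  0.]), 'tau': array([  0. , -41.2, -26. ,  -0. ,   0. ,   0. ]), 'eef_pos': array([187.3, 490.4, 250.3]), 'ee_rot': array([-0. ,  0.2,  1. , -0. ]), 'force': array([-0.6, -0.8, -0. ]), 'wrist_torque': array([-0.,  0., -0.]), 'grip_force': 0.0, 'grip_width': 0.9994637607638525}
```

```bash
python3 - <<'E'
import cv2
t=cv2.imread("pics/t0.png")[100:280,100:340];cv2.imwrite("pics/t0c.png",cv2.resize(t,(800,600),interpolation=cv2.INTER_CUBIC))
s=cv2.imread("pics/s0.png")[100:265,130:350];cv2.imwrite("pics/s0c.png",cv2.resize(s,(800,600),interpolation=cv2.INTER_CUBIC))
E
```

```text
(no output)
```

View pics/t0c.png

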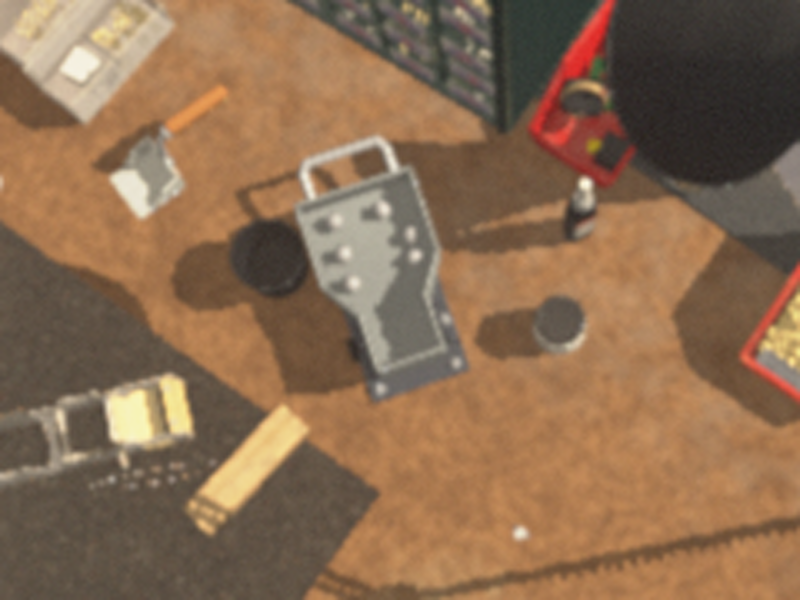

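View pics/s0c.png

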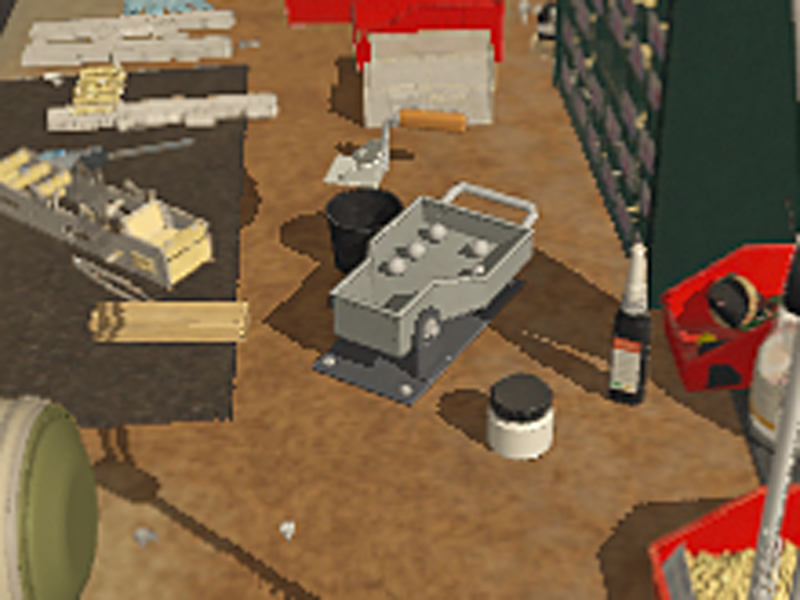

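```bash
cat > fit.py <<'E'
from h import *
from scipy.optimize import least_squares
import glob
np.set_printoptions(precision=2,suppress=True)
a=capture("scene");b=capture("top")
T=lambda p:((np.array(p)+.5)/(10/3)-.5+100)
S=lambda p:((np.array(p)+.5)/(800/220)-.5+[130,100])
def run(pts,x0,name):
    def f(v):
        R=Ro.from_euler('z',v[2]).as_matrix();r=[]
        for c,X,uv in pts:
            r.append(proj(c,R@(np.array(X))+[v[0],v[1],0])[0]-uv)
        return np.ravel(r)
    s=least_squares(f,x0,loss='soft_l1');print(name,s.x,np.degrees(s.x[2]));print(f(s.x).reshape(-1,2).tolist() and np.round(f(s.x).reshape(-1,2),1).tolist())
N=[[-32.5,31.5,75],[-32.5,-31.5,75],[142.5,55.5,61],[142.5,-55.5,61],[181,36,58],[181,-36,58]]
top=[(378,373),(447,351),(297,205),(413,168),(303,163),(382,138)]
sc=[(333,293),(407,318),(423,198),(535,238),(460,184),(538,208)]
run([(b,X,T(u)) for X,u in zip(N,top)]+[(a,X,S(u)) for X,u in zip(N,sc)],[410,182,.33],'pan')
run([(b,X,T(u)) for X,u in zip(N,top)],[410,182,.33],'pan top')
run([(a,X,S(u)) for X,u in zip(N,sc)],[410,182,.33],'pan scene')
M=[[-54,26,0],[-54,-26,0],[83,0,74]]
t2=[(147,217),(112,183),(224,91)]; 
t2=[(112,183),(147,217),(224,91)] 
s2=[(325,180),(378,186),(465,119)]
run([(b,X,T(u)) for X,u in zip([M[1],M[0],M[2]],t2)]+[(a,X,S(u)) for X,u in zip([M[1],M[0],M[2]],s2)],[555,430,-.7],'scoopA')
run([(b,X,T(u)) for X,u in zip(M,t2)]+[(a,X,S(u)) for X,u in zip(M,s2)],[555,430,-.7],'scoopB')
for n in("beaker","scoop_grip","pan_bar"):
  P=[regions_of(n,c)[0] for c in(a,b)];print(n,[p["point"] for p in P],[p["confidence"] for p in P])
  for p in P:
    rr,cc=np.where(p["region"]);print(rr.min(),rr.max(),cc.min(),cc.max())
E
python3 fit.py
```

```text
pan [412.02 186.58   0.46] 26.15441140079715
[[0.6, -0.2], [0.3, -0.6], [0.2, -0.1], [0.1, -0.4], [0.9, -0.6], [-0.4, -0.4], [-0.7, 0.6], [-2.2, 0.3], [-0.4, -0.1], [-0.3, -1.6], [0.8, 0.6], [-1.0, -0.1]]
pan top [410.62 187.59   0.45] 25.88671339585609
[[0.1, 0.2], [-0.1, -0.1], [-0.0, 0.2], [-0.1, -0.0], [0.8, -0.3], [-0.5, -0.0]]
pan scene [414.56 184.73   0.47] 26.971208483418234
[[0.4, 0.7], [-0.9, 0.3], [-0.1, -0.1], [0.2, -1.9], [1.0, 0.5], [-0.6, -0.4]]
scoopA [561.7  440.17  -0.91] -52.335880628538554
[[6.9, 8.3], [-11.0, -15.2], [2.0, -0.2], [-0.0, -0.7], [-9.0, -9.4], [0.1, 0.1]]
scoopB [554.15 436.34  -0.75] -43.09095403646771
[[0.5, 0.1], [-0.3, 1.9], [0.5, -1.1], [2.4, -5.6], [-15.6, 0.2], [-0.1, -0.7]]
beaker [[173.8, 247.0], [174.4, 178.3]] [0.64, 0.83]
150 197 222 276
165 188 169 191
scoop_grip [[139.3, 233.1], [147.2, 149.4]] [0.78, 0.58]
130 150 220 257
126 163 134 166
pan_bar [[174.1, 248.0], [173.7, 213.3]] [0.81, 0.6]
153 196 221 276
140 212 189 233
```

```bash
cat >> h.py <<'E'
def Rt(tx,tz):
    tz=np.array(tz,float)/np.linalg.norm(tz); tx=np.array(tx,float); tx=tx-tz*(tx@tz); tx/=np.linalg.norm(tx)
    return np.column_stack([tx,np.cross(tz,tx),tz])
def cur():
    s=sense(); q=np.array(s["ee_rot"]); return np.array(s["eef_pos"]),Ro.from_quat(q[[1,2,3,0]]).as_matrix(),s
def rel(pos,R,p0=None,R0=None):
    if p0 is None: p0,R0,_=cur()
    d=R0.T@(np.array(pos)-p0)/400; w=Ro.from_matrix(R0.T@R).as_rotvec()/(np.pi/2)
    return " ".join("%.4f"%v for v in np.r_[d,w])
E
cat > a.py <<'E'
from fit import *
p,R,s=cur();print(p,R,s["joints"])
for u in [(560,100),(640,240),(650,310)]: print('cab',at_z(a,S(u)[::-1],0))
for u in [(365,125),(490,125),(365,60),(495,35)]: print('box',at_z(a,S(u)[::-1],0))
for u in [(85,122),(172,22),(200,250)]: print('box top',at_z(b,T(u)[::-1],50))
run([(b,X,T(u)) for X,u in zip(M,t2)]+[(a,M[1],S((325,181))),(a,M[2],S((465,119)))],[555,430,-.7],'scoop')
for sg in(1,-1):
  c,sn=np.cos(.4565),np.sin(.4565)
  R1=Rt(np.array([-sn,c,0])*sg,[0,0,-1]); print(sg,rel([575.4,266.8,200],R1))
E
python3 a.py
```

```text
pan [412.02 186.58   0.46] 26.15441140079715
[[0.6, -0.2], [0.3, -0.6], [0.2, -0.1], [0.1, -0.4], [0.9, -0.6], [-0.4, -0.4], [-0.7, 0.6], [-2.2, 0.3], [-0.4, -0.1], [-0.3, -1.6], [0.8, 0.6], [-1.0, -0.1]]
pan top [410.62 187.59   0.45] 25.88671339585609
[[0.1, 0.2], [-0.1, -0.1], [-0.0, 0.2], [-0.1, -0.0], [0.8, -0.3], [-0.5, -0.0]]
pan scene [414.56 184.73   0.47] 26.971208483418234
[[0.4, 0.7], [-0.9, 0.3], [-0.1, -0.1], [0.2, -1.9], [1.0, 0.5], [-0.6, -0.4]]
scoopA [561.7  440.17  -0.91] -52.335880628538554
[[6.9, 8.3], [-11.0, -15.2], [2.0, -0.2], [-0.0, -0.7], [-9.0, -9.4], [0.1, 0.1]]
scoopB [554.15 436.34  -0.75] -43.09095403646771
[[0.5, 0.1], [-0.3, 1.9], [0.5, -1.1], [2.4, -5.6], [-15.6, 0.2], [-0.1, -0.7]]
beaker [[159.1, 228.3], [175.2, 180.5]] [0.52, 0.86]
152 174 219 240
165 188 169 191
scoop_grip [[137.6, 233.0], [146.5, 148.0]] [0.82, 0.95]
130 150 220 257
126 164 134 167
pan_bar [[174.8, 249.3], [173.7, 214.9]] [0.66, 0.77]
150 197 221 276
141 212 189 231
[187.31 490.44 250.28] [[-0.93  0.36 -0.  ]
 [ 0.36  0.93 -0.  ]
 [ 0.   -0.   -1.  ]] [ 0.98  0.31  1.5  -0.    1.33 -0.22]
cab [793.71 464.09   0.  ]
cab [692.61 207.97   0.  ]
cab [631.09 119.95   0.  ]
box [594.03 535.15   0.  ]
box [700.92 461.46   0.  ]
box [670.06 663.86   0.  ]
box [826.92 633.31   0.  ]
box top [574.04 511.17  50.  ]
box top [682.94 448.53  50.  ]
box top [465.15 383.29  50.  ]
scoop [555.63 437.05  -0.78] -44.625368792009425
[[0.3, -0.8], [-0.9, 1.2], [0.8, -1.0], [-0.8, 1.1], [-0.0, -0.6]]
1 -1.1058 -0.1762 0.1257 -0.0000 0.0000 0.4771
-1 -1.1058 -0.1762 0.1257 -0.0000 -0.0001 -1.5229
```

>>> {"api": "jog_arm", "payload": {
  "series": "-1 -0.16 0.1257 0 0 0.477 -0.3;-1 -0.16 0.1257 0 0 0.477 -0.3;-1 -0.16 0.1257 0 0 0.477 -0.3;-1 -0.16 0.1257 0 0 0.477 -0.3;-1 -0.16 0.1257 0 0 0.477 -0.3;-1 -0.16 0.1257 0 0 0.477 -0.3;-1 -0.16 0.1257 0 0 0.477 -0.3;-1 -0.16 0.1257 0 0 0.477 -0.3;-1 -0.16 0.1257 0 0 0.477 -0.3",
  "grip_force": 20
}}

```text
time_s: 3.02
eef_pos: [537.6, 288.4, 200.0]
ee_rot: [-0.0, 0.528, 0.849, -0.0]
force: [0.6, 0.1, -0.1]
grip_width: 0.351
grip_force: 0.0
```

```bash
cat > b.py <<'E'
from h import *
p,R,s=cur();print(p,s["joints"],s["time_s"],s["grip_width"])
c,sn=np.cos(.4565),np.sin(.4565)
R1=Rt(np.array([-sn,c,0]),[0,0,-1])
for z in(110,66): print(rel([575.4,266.8,z],R1))
E
python3 b.py
```

```text
[537.57285274 288.43992439 200.04966664] [ 3.00568908e-01  5.39442026e-01  1.29575717e+00  2.31741584e-04
  1.30668762e+00 -1.56697628e-01] 3.025 0.3506882892253151
-0.0903 0.0610 0.2251 -0.0002 -0.0002 0.0004
-0.0904 0.0611 0.3351 -0.0002 -0.0002 0.0004
```

>>> {"api": "jog_arm", "payload": {
  "series": "-0.09 0.061 0.18 0 0 0 -0.3;-0.09 0.061 0.225 0 0 0 -0.3;-0.09 0.061 0.225 0 0 0 -0.3;-0.09 0.061 0.265 0 0 0 -0.3;-0.09 0.061 0.3 0 0 0 -0.3;-0.09 0.061 0.335 0 0 0 -0.3;-0.09 0.061 0.335 0 0 0 -0.3"
}}

```text
time_s: 3.9
eef_pos: [575.3, 266.4, 64.9]
ee_rot: [-0.001, 0.529, 0.849, -0.001]
force: [0.1, 1.1, -0.1]
grip_width: 0.351
grip_force: 0.0
```

```bash
python3 - <<'E'
from h import *
a=capture("scene");save(a,"s1.png")
t=a["img"][100:210,190:310,::-1];cv2.imwrite("pics/s1c.png",cv2.resize(t,(654,600),interpolation=cv2.INTER_CUBIC))
E
```

```text
(no output)
```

View pics/s1c.png

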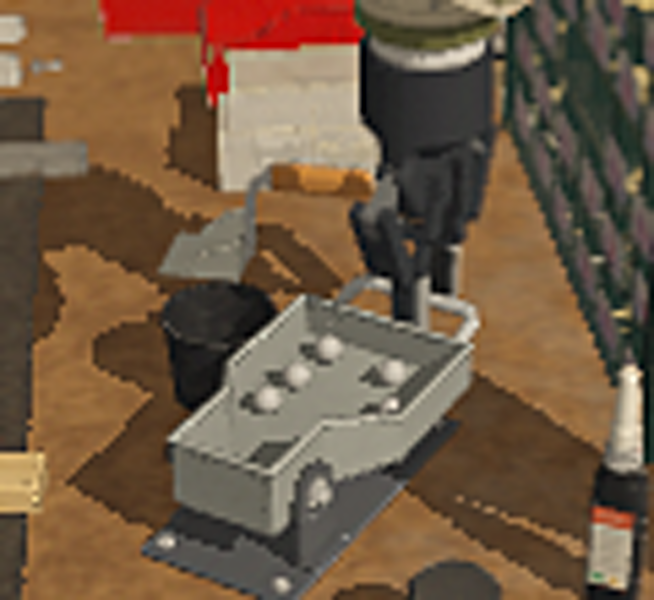

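>>> {"api": "jog_arm", "payload": {
  "series": "0 0 0 0 0 0 -0.8;0 0 0 0 0 0 -1;0 0 0 0 0 0 -1",
  "grip_force": 20
}}

```text
time_s: 4.32
eef_pos: [574.1, 265.5, 66.4]
ee_rot: [-0.002, 0.528, 0.849, -0.003]
force: [-11.7, -6.4, 7.3]
grip_width: 0.094
grip_force: 21.6
```

>>> {"api": "jog_arm", "payload": {
  "series": "0 -0.005 0 0 0 0 -1;0 -0.006 -0.009 -0.013 0 0 -1;0 -0.008 -0.018 -0.025 0 0 -1;0 -0.0105 -0.0354 -0.051 0 0 -1;0 -0.0145 -0.053 -0.077 0 0 -1;0 -0.019 -0.0702 -0.102 0 0 -1;0 -0.0245 -0.0873 -0.128 0 0 -1;0 -0.03 -0.1043 -0.153 0 0 -1;0 -0.036 -0.119 -0.175 0 0 -1;0 -0.042 -0.1333 -0.197 0 0 -1;0 -0.042 -0.1333 -0.197 0 0 -1;0 -0.042 -0.1333 -0.197 0 0 -1;0 -0.042 -0.1333 -0.197 0 0 -1",
  "grip_force": 50
}}

```text
time_s: 5.95
eef_pos: [560.5, 258.8, 119.7]
ee_rot: [0.081, 0.522, 0.839, 0.13]
force: [-6.1, -3.7, 3.1]
grip_width: 0.081
grip_force: 50.2
```

```bash
python3 - <<'E'
from h import *
a=capture("scene");b=capture("top");save(a,"s2.png");save(b,"t2.png")
t=a["img"][130:220,190:300,::-1];u=b["img"][130:220,185:295,::-1]
cv2.imwrite("pics/s2c.png",np.hstack([cv2.resize(x,(400,327),interpolation=cv2.INTER_CUBIC) for x in(t,u)]))
E
```

```text
(no output)
```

View pics/s2c.png

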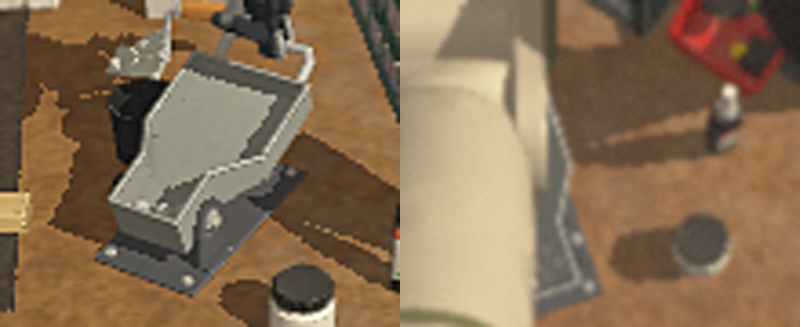

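>>> {"api": "jog_arm", "payload": {
  "series": "0 0 0 0 0 0 -0.3;0 0 0 0 0 0 -0.3;0 0 0 0 0 0 -0.3;0 0 -0.1 0 0 0 -0.3;0 0 -0.25 0 0 0 -0.3;0 0 -0.25 0.15 0 0 -0.2"
}}

```text
time_s: 6.8
eef_pos: [533.1, 245.2, 221.0]
ee_rot: [0.035, 0.528, 0.847, 0.053]
force: [0.2, -0.2, -0.5]
grip_width: 0.4
grip_force: 0.0
```

```bash
cat > c.py <<'E'
from h import *
p,R,s=cur();print(p,s["joints"],s["time_s"],s["grip_width"])
y=np.radians(-44.6);sx=np.array([np.cos(y),np.sin(y),0])
R1=Rt(-sx,[0,0,-1])
for z in(170,): print(rel([589.8,403.3,z],R1))
E
python3 c.py
```

```text
[533.0994154  245.22515664 220.99688076] [ 0.22038418  0.40725307  1.4478421   0.02977914  1.16202122 -0.24583966] 6.8 0.3997358154257113
0.2927 0.2827 0.1641 0.0802 0.0152 -0.2138
```

>>> {"api": "jog_arm", "payload": {
  "series": "0.293 0.283 0.164 0.08 0.015 -0.214 -0.2;0.293 0.283 0.164 0.08 0.015 -0.214 -0.2;0.293 0.283 0.164 0.08 0.015 -0.214 -0.2;0.293 0.283 0.164 0.08 0.015 -0.214 -0.2;0.293 0.283 0.164 0.08 0.015 -0.214 -0.2"
}}

```text
time_s: 7.42
eef_pos: [589.9, 403.4, 163.5]
ee_rot: [-0.002, 0.379, 0.925, -0.001]
force: [0.0, -0.7, 1.4]
grip_width: 0.4
grip_force: 0.0
```

```bash
python3 - <<'E'
from h import *
a=capture("scene");b=capture("top");save(a,"s3.png");save(b,"t3.png")
t=a["img"][110:220,185:295,::-1];u=b["img"][110:220,135:245,::-1]
cv2.imwrite("pics/s3c.png",np.hstack([cv2.resize(x,(400,400),interpolation=cv2.INTER_CUBIC) for x in(t,u)]))
E
```

```text
(no output)
```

View pics/s3c.png

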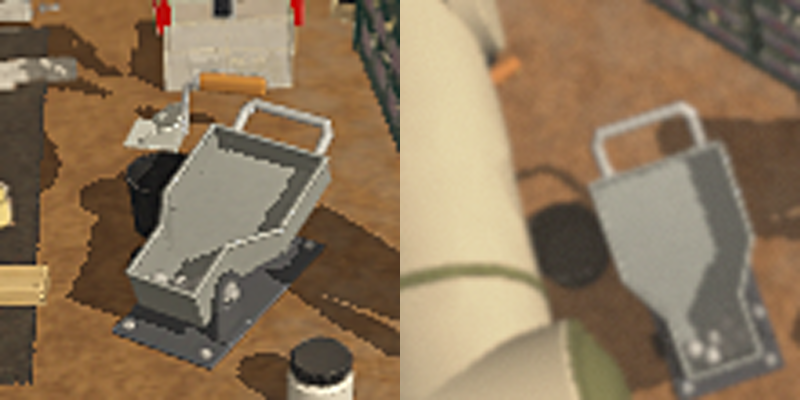

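```bash
cat > d.py <<'E'
from h import *
from scipy.optimize import least_squares
np.set_printoptions(precision=2,suppress=True)
a=capture("scene");b=capture("top")
k=400/110
T=lambda p:((np.array(p)-[400,0]+.5)/k-.5+[135,110])
S=lambda p:((np.array(p)+.5)/k-.5+[185,110])
N=[[-32.5,31.5,30],[-32.5,-31.5,30],[142.5,55.5,16],[142.5,-55.5,16],[181,36,13],[181,-36,13]]
top=[(688,378),(763,356),(590,187),(723,146),(596,133),(687,104)]
sc=[(127,270),(214,301),(218,127),(330,160),(248,101),(331,122)]
def run(pts,x0,name):
    def f(v):
        R=Ro.from_euler('z',v[2]).as_matrix()@Ro.from_euler('y',-v[3]).as_matrix()
        return np.ravel([proj(c,R@np.array(X)+[v[0],v[1],45])[0]-uv for c,X,uv in pts])
    s=least_squares(f,x0,loss='soft_l1');print(name,s.x,np.degrees(s.x[2:]));print(np.round(f(s.x).reshape(-1,2),1).tolist())
t=[(b,X,T(u)) for X,u in zip(N,top)];s=[(a,X,S(u)) for X,u in zip(N,sc)]
x0=[413,187,.45,.3]
run(t+s,x0,'both');run(t,x0,'top');run(s,x0,'scene')
for c in(a,b):
  for n in("scoop_grip","scoop","pan_nose","pan_pivot","pan_bar","beaker"):
    m=mark_of(n,c);print(n,[(np.round(q["point"],1),round(q["confidence"],2)) for q in m[:2]])
P=[regions_of("beaker",b)[0]]
rr,cc=np.where(P[0]["region"]);print(rr.min(),rr.max(),cc.min(),cc.max(),P[0]["confidence"])
E
python3 d.py
```

```text
both [412.32 187.12   0.46   0.3 ] [26.33 17.41]
[[0.8, 0.7], [0.5, -0.3], [0.4, -0.8], [-0.2, -1.5], [0.8, -0.6], [-0.8, -0.3], [-0.3, 1.3], [-5.4, -0.6], [-1.4, -0.5], [-0.5, -0.2], [1.8, 0.5], [-0.6, 0.4]]
top [410.02 188.04   0.45   0.25] [25.94 14.12]
[[0.1, 0.9], [-0.1, 0.1], [0.4, -0.5], [-0.3, -0.9], [0.9, -0.0], [-0.9, 0.4]]
scene [417.42 183.59   0.5    0.29] [28.78 16.7 ]
[[2.2, 1.6], [-2.3, -0.8], [-1.2, -0.2], [0.3, -0.7], [1.7, 0.6], [-0.4, 0.1]]
scoop_grip [(array([131.3, 248.2]), 0.79)]
scoop [(array([169.7, 230.5]), 0.55)]
pan_nose [(array([195.5, 233.8]), 0.67)]
pan_pivot [(array([186. , 237.7]), 0.78), (array([220.2, 270.7]), 0.68)]
pan_bar [(array([141.6, 265.8]), 0.82)]
beaker [(array([173.7, 230.9]), 0.72)]
scoop_grip [(array([130.4, 158.7]), 0.48)]
scoop [(array([201.6, 222.3]), 0.74)]
pan_nose [(array([205.2, 225.8]), 0.84)]
pan_pivot [(array([200.2, 219.5]), 0.83)]
pan_bar [(array([138.8, 203.4]), 0.81)]
beaker [(array([178.8, 182.8]), 0.97)]
165 188 170 191 0.89
```

>>> {"api": "jog_arm", "payload": {
  "series": "0 0 0.12 0 0 0 -0.2;0 0 0.18 0 0 0 -0.2;0 0 0.22 0 0 0 -0.2;0 0 0.25 0 0 0 -0.2;0 0 0.25 0 0 0 -0.2"
}}

```text
time_s: 8.9
eef_pos: [589.2, 403.8, 62.9]
ee_rot: [-0.003, 0.379, 0.925, -0.001]
force: [0.1, -0.0, 0.6]
grip_width: 0.401
grip_force: 0.0
```

```bash
python3 - <<'E'
from h import *
p,R,s=cur();print(p,s["force"])
a=capture("scene");b=capture("top");save(a,"s4.png")
t=a["img"][105:175,200:290,::-1];u=b["img"][110:180,120:210,::-1]
cv2.imwrite("pics/s4c.png",np.hstack([cv2.resize(x,(400,311),interpolation=cv2.INTER_CUBIC) for x in(t,u)]))
E
```

```text
[589.19648998 403.76769796  62.91922581] [ 0.14129037 -0.01604729  0.55129858]
```

View pics/s4c.png

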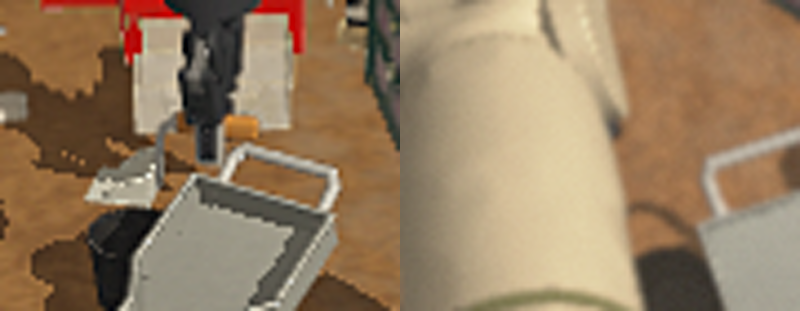

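>>> {"api": "jog_arm", "payload": {
  "series": "0 0 0 0 0 0 -0.5;0 0 0 0 0 0 -1;0 0 0 0 0 0 -1;0 0 0 0 0 0 -1",
  "grip_force": 80
}}

```text
time_s: 9.5
eef_pos: [589.6, 403.9, 64.0]
ee_rot: [-0.002, 0.379, 0.925, -0.001]
force: [0.9, -1.1, 5.0]
grip_width: 0.149
grip_force: 79.0
```

>>> {"api": "jog_arm", "payload": {
  "series": "0 0 -0.05 0 0 0 -1;0 0 -0.15 0 0 0 -1;0 0 -0.3 0 0 0 -1;0 0 -0.35 0 0 0 -1;0 0 -0.35 0 0 0 -1"
}}

```text
time_s: 10.12
eef_pos: [590.4, 404.1, 205.5]
ee_rot: [-0.001, 0.379, 0.925, -0.0]
force: [0.5, 0.3, -2.1]
grip_width: 0.148
grip_force: 78.2
```

```bash
cat >> h.py <<'E'
YAW=np.radians(26.2); TH=0.305
P0=np.array([413.9,187.3,45.])
e=np.array([np.cos(YAW),np.sin(YAW),0]);f=np.array([-np.sin(YAW),np.cos(YAW),0]);zz=np.array([0,0,1.])
def panpt(x,y,z,th=None):
    th=TH if th is None else th
    return P0+x*(np.cos(th)*e+np.sin(th)*zz)+y*f+z*(-np.sin(th)*e+np.cos(th)*zz)
def scoopR(al,yaw=None):
    yaw=YAW if yaw is None else yaw
    e=np.array([np.cos(yaw),np.sin(yaw),0])
    sx=np.cos(al)*e+np.sin(al)*zz; sz=-np.sin(al)*e+np.cos(al)*zz
    return sx,np.cross(sz,sx),sz
DX=0.
def tcp(lip,al,yaw=None):
    sx,sy,sz=scoopR(al,yaw)
    return lip+(102+DX)*sx+64*sz, Rt(-sx,-sz)
def lip_now():
    p,R,s=cur(); return p+R@np.array([102+DX,0,64]),s   # tool x=-sx, tool z=-sz
def inpan(X):
    d=X-P0; ex=np.cos(TH)*e+np.sin(TH)*zz; ez=-np.sin(TH)*e+np.cos(TH)*zz
    return np.array([d@ex,d@f,d@ez])
E
python3 - <<'E'
from h import *
p,R,s=cur();print(p,s["force"],s["joints"])
for x,h in((45,100),(45,10)): print(rel(*tcp(panpt(x,0,-8+h),TH+.06)),tcp(panpt(x,0,-8+h),TH+.06)[0])
E
```

```text
[590.37434131 404.0786366  205.49832575] [ 0.49108585  0.30021238 -2.1349839 ] [ 0.43625217  0.79271134  0.85028711  0.00200753  1.5004516  -0.35744232]
-0.1377 -0.4888 -0.0922 -0.1429 -0.2038 -0.7769 [492.61827985 226.03419569 242.45986127]
-0.1606 -0.4248 0.1222 -0.1429 -0.2038 -0.7769 [516.86793068 237.96650319 156.61363554]
```

>>> {"api": "jog_arm", "payload": {
  "series": "-0.138 -0.489 -0.092 -0.143 -0.204 -0.777 -1;-0.138 -0.489 -0.092 -0.143 -0.204 -0.777 -1;-0.138 -0.489 -0.092 -0.143 -0.204 -0.777 -1;-0.138 -0.489 -0.092 -0.143 -0.204 -0.777 -1;-0.138 -0.489 -0.092 -0.143 -0.204 -0.777 -1;-0.138 -0.489 -0.092 -0.143 -0.204 -0.777 -1;-0.138 -0.489 -0.092 -0.143 -0.204 -0.777 -1;-0.138 -0.489 -0.092 -0.143 -0.204 -0.777 -1;-0.138 -0.489 -0.092 -0.143 -0.204 -0.777 -1"
}}

```text
time_s: 11.25
eef_pos: [492.2, 225.7, 240.1]
ee_rot: [0.174, -0.221, 0.959, 0.041]
force: [-0.6, -0.0, -0.7]
grip_width: 0.151
grip_force: 78.2
```

```bash
python3 - <<'E'
from h import *
np.set_printoptions(precision=2,suppress=True)
L,s=lip_now();print(s["eef_pos"],L,inpan(L),s["force"],s["joints"])
a=capture("scene");b=capture("top");save(a,"s5.png");save(b,"t5.png")
for c in(a,b):
  print([np.round(q["point"],1) for q in mark_of("scoop",c)[:2]], proj(c,L))
t=a["img"][110:210,190:300,::-1];u=b["img"][110:210,165:275,::-1]
cv2.imwrite("pics/s5c.png",np.hstack([cv2.resize(x,(400,364),interpolation=cv2.INTER_CUBIC) for x in(t,u)]))
E
```

```text
[492.23 225.71 240.07] [426.66 193.8  144.24] [43.46  0.2  90.36] [-0.59 -0.01 -0.71] [ 0.17  0.19  1.73  0.13  0.88 -1.92]
[array([139.2, 247.3])] [[238.21 154.85]]
[array([170. , 211.4])] [[216.23 187.07]]
```

View pics/s5c.png

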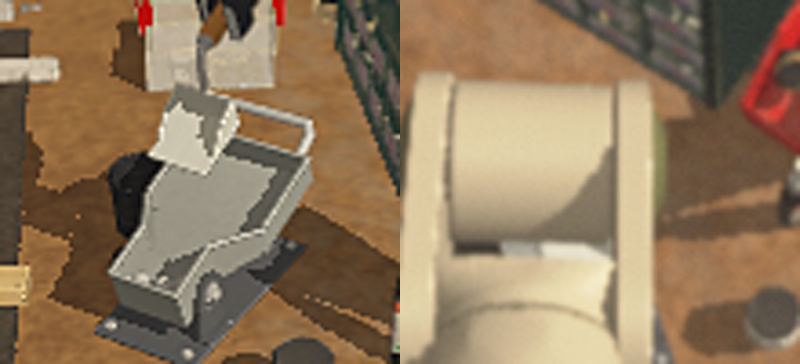

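```bash
python3 - <<'E'
from h import *
for x,h in((45,30),(45,8),(45,3)): print(rel(*tcp(panpt(x,0,-8+h),TH+.06)))
E
```

```text
0.0076 0.0001 0.1704 0.0000 -0.0023 -0.0005
0.0107 0.0001 0.2253 0.0000 -0.0023 -0.0005
0.0114 0.0001 0.2377 0.0000 -0.0023 -0.0005
```

>>> {"api": "jog_arm", "payload": {
  "series": "0.004 0 0.09 0 0 0 -1;0.007 0 0.15 0 0 0 -1;0.009 0 0.19 0 0 0 -1;0.01 0 0.21 0 0 0 -1;0.011 0 0.222 0 0 0 -1;0.011 0 0.222 0 0 0 -1",
  "grip_force": 110
}}

```text
time_s: 12.2
eef_pos: [517.0, 237.8, 156.3]
ee_rot: [0.175, -0.223, 0.958, 0.041]
force: [0.2, -0.8, -1.6]
grip_width: 0.143
grip_force: 108.9
```

```bash
cat > st.py <<'E'
from h import *
np.set_printoptions(precision=2,suppress=True)
L,s=lip_now();p,R,_=cur()
print("lip in pan",inpan(L),"F pan",[float(np.round(s["force"]@v,1)) for v in(np.cos(TH)*e+np.sin(TH)*zz,f,-np.sin(TH)*e+np.cos(TH)*zz)],"pitch",np.arcsin(-R[2,0])-TH,"yaw",np.degrees(np.arctan2(-R[1,0],-R[0,0])),s["time_s"],s["wrist_torque"])
E
python3 st.py
```

```text
lip in pan [44.81 -0.24  1.98] F pan [-0.7, -0.8, -1.5] pitch 0.057235393082084474 yaw 26.2092264444286 12.2 [-0.1   0.21  0.  ]
```

>>> {"api": "jog_arm", "payload": {
  "series": "0 0 0.01 0 0 0 -1;0 0 0.015 0 0 0 -1;0 0 0.02 0 0 0 -1;0 0 0.02 0 0 0 -1;0 0 0.02 0 0 0 -1"
}}

```text
time_s: 12.82
eef_pos: [519.5, 239.0, 148.6]
ee_rot: [0.175, -0.223, 0.958, 0.041]
force: [-0.2, -0.0, -1.0]
grip_width: 0.138
grip_force: 108.9
```

```bash
python3 st.py
```

```text
lip in pan [45.11 -0.22 -6.16] F pan [-0.5, 0.1, -0.9] pitch 0.056925553377922655 yaw 26.211875927570542 12.825 [-0.03  0.14  0.  ]
```

>>> {"api": "jog_arm", "payload": {
  "series": "0 0 0.004 0 0 0 -1;0 0 0.007 0 0 0 -1;0 0 0.007 0 0 0 -1"
}}

```text
time_s: 13.2
eef_pos: [520.9, 239.6, 146.8]
ee_rot: [0.176, -0.223, 0.958, 0.041]
force: [-0.6, 0.6, 5.8]
grip_width: 0.142
grip_force: 110.1
```

```bash
python3 st.py
```

```text
lip in pan [46.1  -0.35 -8.55] F pan [1.5, 0.8, 5.6] pitch 0.058545359574039224 yaw 26.221577279751195 13.2 [-0.12  0.38 -0.04]
```

>>> {"api": "jog_arm", "payload": {
  "series": "0.02 0 -0.001 0 0 0 -1;0.04 0 -0.0022 0 0 0 -1;0.06 0 -0.0033 0 0 0 -1;0.08 0 -0.0045 0 0 0 -1;0.08 0 -0.0045 0 0 0 -1"
}}

```text
time_s: 13.82
eef_pos: [493.1, 225.9, 137.0]
ee_rot: [0.176, -0.223, 0.958, 0.041]
force: [-0.6, 0.1, 4.9]
grip_width: 0.141
grip_force: 109.9
```

```bash
python3 st.py; python3 - <<'E'
from h import *
a=capture("scene")
cv2.imwrite("pics/s6c.png",cv2.resize(a["img"][130:220,200:290,::-1],(500,500),interpolation=cv2.INTER_CUBIC))
E
```

```text
lip in pan [13.56 -0.44 -8.55] F pan [1.0, 0.4, 4.9] pitch 0.05807936718343054 yaw 26.228127949242456 13.825 [-0.35  0.39  0.01]
```

View pics/s6c.png

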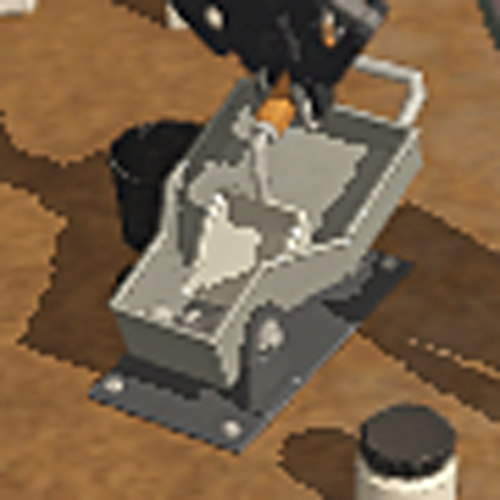

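>>> {"api": "jog_arm", "payload": {
  "series": "0.015 0 -0.0009 0 0 0 -1;0.03 0 -0.0017 0 0 0 -1;0.045 0 -0.0026 0 0 0 -1;0.06 0 -0.0035 0 0 0 -1;0.07 0 -0.004 0 0 0 -1;0.07 0 -0.004 0 0 0 -1"
}}

```text
time_s: 14.62
eef_pos: [470.0, 214.4, 129.1]
ee_rot: [0.177, -0.223, 0.958, 0.041]
force: [0.8, 2.2, 6.2]
grip_width: 0.141
grip_force: 110.2
```

```bash
python3 st.py
```

```text
lip in pan [-13.25  -0.5   -8.55] F pan [3.5, 1.6, 5.4] pitch 0.060406943881309516 yaw 26.2046375038203 14.625 [ 0.14 -0.01  0.01]
```

>>> {"api": "jog_arm", "payload": {
  "series": "0.012 0 -0.0006 0 0 0 -1;0.024 0 -0.0012 0 0 0 -1;0.034 0 -0.0018 0 0 0 -1;0.04 0 -0.0022 0 0 0 -1;0.04 0 -0.0022 0 0 0 -1"
}}

```text
time_s: 15.25
eef_pos: [457.0, 208.0, 124.8]
ee_rot: [0.178, -0.223, 0.958, 0.041]
force: [2.9, 4.8, 10.4]
grip_width: 0.141
grip_force: 110.4
```

```bash
python3 st.py
```

```text
lip in pan [-28.2   -0.51  -8.46] F pan [7.6, 3.0, 8.5] pitch 0.06253958545970695 yaw 26.185516524867126 15.25 [ 0.72 -0.32  0.11]
```

>>> {"api": "jog_arm", "payload": {
  "series": "0.004 -0.001 -0.0002 0 0 0 -1;0.008 -0.002 -0.0004 0 0 0 -1;0.01 -0.002 -0.0005 0 0 0 -1;0.01 -0.002 -0.0005 0 0 0 -1"
}}

```text
time_s: 15.75
eef_pos: [456.1, 206.8, 125.7]
ee_rot: [0.182, -0.222, 0.957, 0.041]
force: [7.8, 16.4, 16.4]
grip_width: 0.142
grip_force: 110.8
```

```bash
python3 st.py; python3 - <<'E'
from h import *
a=capture("scene");save(a,"s7.png")
cv2.imwrite("pics/s7c.png",cv2.resize(a["img"][140:210,205:275,::-1],(500,500),interpolation=cv2.INTER_CUBIC))
E
```

```text
lip in pan [-28.72  -1.15  -7.95] F pan [18.5, 11.3, 11.4] pitch 0.06976468937445701 yaw 26.13134910262347 15.75 [ 2.95 -1.31  0.61]
```

View pics/s7c.png

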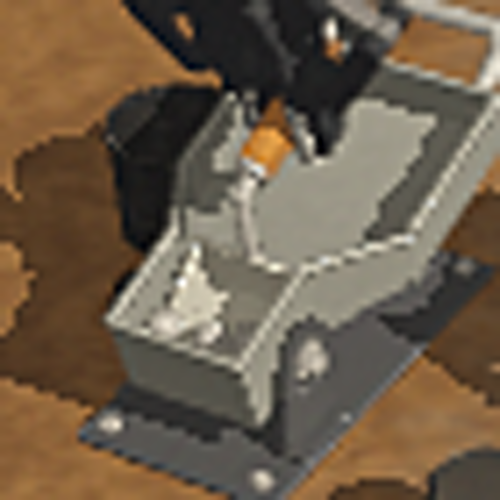

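```bash
python3 - <<'E'
from h import *
p0,R0=tcp(panpt(-33.5,-1.3,-9.5),TH+.058)
for d in(.06,.0,-.08,-.16,-.24,-.32,-.4,-.48,-.55):
    h=0.5 if d>=0 else 54*np.sin(-d)+1.5
    print(d,rel(*tcp(panpt(-29.7,-0.2,-8+h),TH+d),p0,R0))
L=panpt(-29.7,-.2,-8+54*np.sin(.55)+1.5)
for dz in(15,40,70,100,130):print(dz,rel(*tcp(L+dz*zz+e*dz*.1,TH-.55),p0,R0), tcp(L+dz*zz,TH-.55)[0])
E
```

```text
0.06 -0.0095 0.0027 -0.0050 -0.0000 -0.0013 -0.0000
0.0 -0.0186 0.0027 0.0106 -0.0000 0.0369 -0.0000
-0.08 -0.0301 0.0027 0.0189 -0.0000 0.0879 -0.0000
-0.16 -0.0397 0.0027 0.0305 -0.0000 0.1388 -0.0000
-0.24 -0.0475 0.0028 0.0429 -0.0000 0.1897 -0.0000
-0.32 -0.0534 0.0028 0.0561 -0.0000 0.2406 -0.0000
-0.4 -0.0574 0.0028 0.0698 -0.0000 0.2916 -0.0000
-0.48 -0.0595 0.0028 0.0841 -0.0000 0.3425 -0.0000
-0.55 -0.0597 0.0027 0.0970 0.0000 0.3871 -0.0000
15 -0.0765 0.0027 0.0632 0.0000 0.3871 -0.0000 [485.43200991 222.27521126 109.15176668]
40 -0.1046 0.0027 0.0070 0.0000 0.3871 -0.0000 [485.43200991 222.27521126 134.15176668]
70 -0.1382 0.0027 -0.0604 0.0000 0.3871 -0.0000 [485.43200991 222.27521126 164.15176668]
100 -0.1718 0.0027 -0.1279 0.0000 0.3871 -0.0000 [485.43200991 222.27521126 194.15176668]
130 -0.2055 0.0027 -0.1953 0.0000 0.3871 -0.0000 [485.43200991 222.27521126 224.15176668]
```

>>> {"api": "jog_arm", "payload": {
  "series": "-0.0095 0.0027 -0.005 0 0 0 -1;-0.014 0.0027 0.003 0 0.018 0 -1;-0.0186 0.0027 0.01 0 0.0369 0 -1;-0.0301 0.0027 0.0185 0 0.088 0 -1;-0.0397 0.0027 0.03 0 0.139 0 -1;-0.0475 0.0027 0.0425 0 0.19 0 -1;-0.0534 0.0027 0.055 0 0.241 0 -1;-0.0574 0.0027 0.069 0 0.292 0 -1;-0.0574 0.0027 0.069 0 0.292 0 -1"
}}

```text
time_s: 16.92
eef_pos: [481.7, 220.5, 103.9]
ee_rot: [-0.046, -0.226, 0.973, -0.011]
force: [8.4, 4.8, 3.7]
grip_width: 0.144
grip_force: 109.9
```

```bash
python3 st.py; python3 - <<'E'
from h import *
a=capture("scene");save(a,"s8.png")
cv2.imwrite("pics/s8c.png",cv2.resize(a["img"][140:210,205:275,::-1],(500,500),interpolation=cv2.INTER_CUBIC))
E
```

```text
lip in pan [-29.15  -0.19  14.18] F pan [10.3, 0.6, 0.6] pitch -0.39958319367373873 yaw 26.18198676343822 16.925 [ 0.71 -1.08  0.01]
```

View pics/s8c.png

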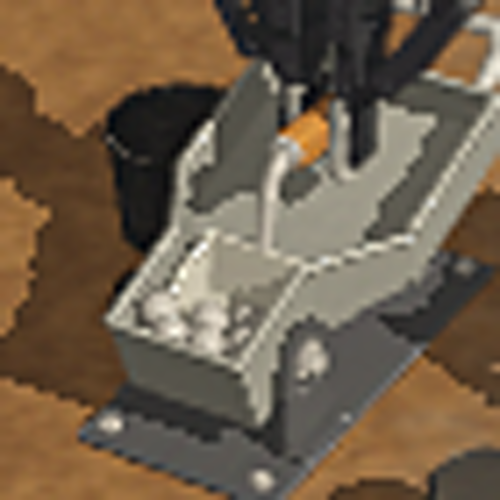

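```bash
python3 - <<'E'
from h import *
p0,R0=tcp(panpt(-29.7,-.2,-8+22.5),TH-.4)
for d in(-.46,-.52,-.58):
    print(d,rel(*tcp(panpt(-28.7,-0.2,-8+54*np.sin(-d)+2),TH+d),p0,R0))
L=panpt(-28.7,-.2,-8+54*np.sin(.58)+2)
for dz in(8,30,70,110):print(dz,rel(*tcp(L+dz*zz+e*min(dz,15)*.4,TH-.58),p0,R0))
E
```

```text
-0.46 -0.0081 0.0000 0.0066 0.0000 0.0382 -0.0000
-0.52 -0.0135 0.0000 0.0161 0.0000 0.0764 -0.0000
-0.58 -0.0180 0.0000 0.0263 -0.0000 0.1146 0.0000
8 -0.0240 0.0000 0.0057 -0.0000 0.1146 0.0000
30 -0.0258 0.0000 -0.0498 -0.0000 0.1146 0.0000
70 -0.0163 0.0000 -0.1493 -0.0000 0.1146 0.0000
110 -0.0068 0.0000 -0.2489 -0.0000 0.1146 0.0000
```

>>> {"api": "jog_arm", "payload": {
  "series": "-0.0081 0 0.0066 0 0.038 0 -1;-0.0135 0 0.016 0 0.076 0 -1;-0.018 0 0.026 0 0.1146 0 -1;-0.018 0 0.026 0 0.1146 0 -1;-0.018 0 0.026 0 0.1146 0 -1;-0.018 0 0.026 0 0.1146 0 -1;-0.021 0 0.016 0 0.1146 0 -1;-0.024 0 0.0057 0 0.1146 0 -1;-0.025 0 -0.02 0 0.1146 0 -1;-0.0258 0 -0.0498 0 0.1146 0 -1;-0.02 0 -0.1 0 0.1146 0 -1;-0.0163 0 -0.1493 0 0.1146 0 -1;-0.01 0 -0.2 0 0.1146 0 -1;-0.0068 0 -0.2489 0 0.1146 0 -1;-0.0068 0 -0.2489 0 0.1146 0 -1"
}}

```text
time_s: 18.85
eef_pos: [491.3, 225.4, 204.6]
ee_rot: [-0.133, -0.225, 0.965, -0.031]
force: [-0.2, -1.3, -1.0]
grip_width: 0.146
grip_force: 109.0
```

```bash
python3 st.py; cat > balls.py <<'E'
from h import *
np.set_printoptions(precision=1,suppress=True)
a=capture("scene");save(a,"s9.png")
L,s=lip_now();p,R,_=cur()
corn=[proj(a,L+R@np.array(v))[0] for v in([0,26,0],[0,-26,0],[-54,26,0],[-54,-26,0])]
print("scoop floor corners col,row",np.round(corn,1).tolist())
for n in("ball_0",):
  for q in regions_of(n,a): print(n,np.round(q["point"][::-1],1),round(q["confidence"],2),q["region"].sum())
  print([ (np.round(q["point"][::-1],1).tolist(),round(q["confidence"],2)) for q in mark_of(n,a)])
E
python3 balls.py
```

```text
lip in pan [  9.83  -0.06 128.57] F pan [-1.0, -1.1, -0.7] pitch -0.5786511306138462 yaw 26.195500824075765 18.85 [ 0.16 -0.34 -0.01]
scoop floor corners col,row [[221.0, 152.0], [237.3, 157.1], [231.8, 147.9], [247.7, 152.7]]
ball_0 [223.1 161.2] 0.35 205
[([234.8, 197.0], 0.65), ([207.4, 198.2], 0.6), ([234.2, 149.3], 0.56), ([242.4, 153.0], 0.36)]
```

```bash
python3 - <<'E'
from h import *
from rig import capture
a=capture("scene")
im=cv2.cvtColor(cv2.imread("pics/s9.png"),cv2.COLOR_BGR2GRAY).astype(int)
for x,y,z in((-30,29,-8),(-30,-29,-8),(20,29,-8),(20,-29,-8),(-30,29,30),(-30,-29,30),(20,-29,30)): print((x,y,z),proj(a,panpt(x,y,z))[0].round(1))
o=cv2.cvtColor(cv2.imread("pics/s3.png"),cv2.COLOR_BGR2GRAY).astype(int)
print("nose now"); print(im[180:198,218:250]//10)
print("nose before"); print(o[180:198,218:250]//10)
print("scoop"); print(im[136:162,216:256]//10)
E
```

```text
(-30, 29, -8) [223.9 192.5]
(-30, -29, -8) [240.8 198.7]
(20, 29, -8) [232.5 180. ]
(20, -29, -8) [249.3 185.7]
(-30, 29, 30) [220.9 184.6]
(-30, -29, 30) [238.2 190.7]
(20, -29, 30) [246.9 177.6]
nose now
[[ 7  7  7  0  8 20 14 15 15 15 14 14 14 14 15 14 14 15 15 15 15 15  7  8
   8  7 10 19 15 14 14 14]
 [ 6  6  4  6 19 16 15 15 15 15 14 14 14 15 15 15 15 14  9 15  7  8  8  8
   8  9 15 17 14 14 14 14]
 [ 6  5  4 13 20 11 15 15 15 15 15 14 14 15 14 15 15  7  8  8  8  8  8  8
   8 12 19 13 14 14 14 14]
 [ 6  5  9 20 14 15 15 15 15 14 14 14 15 15 15 15 15  8  8  8  9  8  8  8
  11 19 15 14 15 15 15 14]
 [ 6  8 18 15 15 15 15 15 14 15 14 15 15 15 15 15  8  8  9  9  9  9  8  9
  15 17 14 15 15 15  7 14]
 [ 6  6 11 16 17 14 14 15 15 15 14 15 15 15 15  7  8  8  8  8  9  8  8 12
  19 13 15 14  6  7  8  8]
 [ 7  6  7  6  8 13 16 20 14 13 15 15 15 15 15  8  9  9  9  9  9  8 10 19
  15 14 14  6  8  8  8  8]
 [ 6  6  6  8  7  7  7  8 13 16 15 13 14 15  7  8  8  9  9  9  8  9 15 17
  14 15 15  7  8  9 12 11]
 [ 7  7  6  7  8  8  7  7  7  7 10 15 16 14  9  7  8  8  8  8  8 12 19 13
  14 14  6  
[... 2217 characters left out ...]
14 14
  14  6  6  8 12 18  8 12]
 [ 6  6  6  6  5  7  8  8  8  8  8  8  8  8  8  8  7  8  7  7  9 15 15 15
  14  6  6  8  8  7  8  9]
 [ 7  6  7  6  4  4  5  6  7  8  8  8  8  8  8  8  8  8  8  7  7  9 15 15
  14  6  6  9 10 12  9  8]
 [ 6  7  7  5  5  5  4  4  4  5  7  8  8  8  8  8  8  8  8  8  7  9 16 15
  15  6  6  9  9  9  8  8]
 [ 6  6  4  4  4  4  4  4  4  4  4  4  5  7  8  8  8  8  8  8  7  9 15 15
  15  5  4  8  8  8  8  8]
 [ 6  8  8  8  3  4  4  4  4  4  4  4  4  4  4  5  7  8  8  8  8  7  9 16
  15  4  5  8  9  8  8  9]]
scoop
[[11 11 11 ... 10 10 10]
 [11 11 11 ... 11 12 17]
 [11 11 11 ... 16 18 17]
 ...
 [ 6  6  6 ... 15 15 15]
 [ 6  6  7 ... 15 15 15]
 [ 6  6  6 ... 15 15 15]]
```

```bash
python3 - <<'E'
import cv2,numpy as np
im=cv2.imread("pics/s9.png");g=cv2.cvtColor(im,cv2.COLOR_BGR2GRAY).astype(int)
print("cols 216..257")
for r in range(136,162): print(r," ".join("%2d"%(v//10) for v in g[r,216:258]))
E
```

```text
cols 216..257
136 11 11 11 11 11 11 11 11 11 10 10 10 10 10 10 10 10 10 10 11 11 10 10 10 10  9 10  9 11 11 11 11 11 11 11 11 10 10 10 10 11 11
137 11 11 11 11 11 11 11 11 11 10 10 11 11 11 11 10 10 10 10 10 10 10 10 10 10 13 19 16 10 11 11 11 11 11 11 11 11 11 12 17 14 11
138 11 11 11 11 11 11 11 11 11 11 11 11 12 12 11 11 11 12 12 10  9  9  9 10 10 15 20 13 10 10 11 11 11 11 11 10  9 16 18 17 18 18
139 11 11 12 11 11 11 11 12 11 11 11 11 11 11 11 11 10 12 12 11 13 20 18 12  9 16 20 11 10 11 11 11 11 11 10 10 17 20 19 11 14 16
140 10 11 11 11 11 10 11 11 11 10 10 11 11 11 10 14 15 10 12 17 16 17 16 16 19 16 20  8  9 10 11 11 11 11 11 16 21 19 20  7 10 10
141 11 11 11 11 11 11 11 12 11 11 10 11 11 11 17 22 20 18 16 16 16 16 16 16 16 16 16 18 18 15 10 10 10 10 11 19 23 15 12 10 11 11
142 11 11 11 11 11 11 11 11 11 11 10 10 13 22 16 20 20 18 16 16 16 16 16 16 16 16 16 16 16 16 18 18 17 12 14 21 21  9 10 11 11 11
143 11 10 11 11 11 11 11 11 11 11 11 10 13 22 20 20 20 16 15 16 16 16 16 16 16 16 16 16 16 16 16 16 14 19 18 23 16  9 10 11 11 11
144 11 10 10 10 11 11 11 11 11 11 11 12 25 17 
[... 1593 characters left out ...]
15 14 15 15 15 15 15 15 15 15 15 15 15 15 15 15 15
157 10 10  5  7  4  4  4  4  5  2  3  3  3  2  2  1  0  7 19 11 14 13 13 14 13 15 15 14 14 15 15 15 15 15 15 15 15 15 15 15 15 15
158 11  5  5  4  4  4  4  4  2  2  2  2  2  2  2  1  7 19 16 15 15 15 15 15 15 15 15 15 15 15 15 15 15 15 15 15 15 15 15 15 15 15
159  6  6  6  4  9  4  4  2  2  2  2  2  2  2  1  4 14 22 15 15 15 15 15 15 15 15 15 15 15 15 15 15 15 15 15 15 15 15 15 15 15 15
160  6  6  7  7  2  6  3  2  2  2  2  3  2  2  1  9 20 13 14 15 15 15 15 15 15 15 15 15 14 15 15 15 15 15 15 15 15 15 15 15 15 15
161  6  6  6  7  4  2  8  2  2  2  2  2  2  1  8 20 15 15 15 15 15 15 15 15 15 15 15 15 15 15 15 15 15 15 15 15 15 15 15 15 15 15
```

```bash
python3 - <<'E'
from h import *
np.set_printoptions(precision=1,suppress=True)
a=capture("scene");b=capture("top")
for k,c in(("s",a),("t",b)):
  for q in mark_of("beaker",c)[:2]: print(k,"mark",np.array(q["point"]),round(q["confidence"],2),at_z(c,q["point"],0))
  for q in regions_of("beaker",c)[:2]:
    rr,cc=np.where(q["region"]);print(k,rr.min(),rr.max(),cc.min(),cc.max(),q["region"].sum(),round(q["confidence"],2))
# reference: t3 top region rows165-188 cols170-191 ; predict silhouettes for candidates
t=np.linspace(0,2*np.pi,60)
from scipy.optimize import least_squares
def bb(c,x,y):
    pts=np.vstack([np.column_stack([x+34.5*np.cos(t),y+34.5*np.sin(t),np.full(60,z)]) for z in(0,56)]);p=proj(c,pts);return np.r_[p[:,1].min(),p[:,1].max(),p[:,0].min(),p[:,0].max()]
for x,y in((470,324),(474,322),(478,320)): print(x,y,"top",bb(b,x,y),"scene",bb(a,x,y))
E
```

```text
s mark [170.3 230.1] 0.53 [470.8 326.3   0. ]
s 154 174 219 232 190 0.68
470 324 top [163.9 190.1 167.3 193.2] scene [150.5 176.8 218.5 240.8]
474 322 top [162.8 189.  168.2 194. ] scene [150.4 176.7 220.  242.1]
478 320 top [161.6 187.8 169.1 194.8] scene [150.3 176.6 221.4 243.5]
```

```bash
cat > pour.py <<'E'
from h import *
Y=np.radians(40);D=np.array([np.cos(Y),np.sin(Y),0])
B=np.array([472,324,0.])+6*D
E
python3 - <<'E'
from pour import *
L,s=lip_now();print(L,s["eef_pos"])
T=tcp(B+150*zz,-.26,Y);print(T[0],rel(*T))
E
```

```text
[387.00645697 174.14689171 169.10583016] [490.74406499 225.20908273 202.73857208]
[564.71047747 401.79332745 185.62674231] -0.3588 0.3144 -0.0576 0.0407 -0.0110 -0.1477
```

>>> {"api": "jog_arm", "payload": {
  "series": "-0.03 0.025 -0.005 0.003 -0.001 -0.012 -1;-0.08 0.07 -0.013 0.009 -0.0025 -0.033 -1;-0.135 0.118 -0.022 0.015 -0.004 -0.055 -1;-0.19 0.166 -0.03 0.021 -0.006 -0.078 -1;-0.245 0.214 -0.039 0.028 -0.0075 -0.1 -1;-0.3 0.262 -0.048 0.034 -0.009 -0.123 -1;-0.335 0.293 -0.054 0.038 -0.01 -0.138 -1;-0.355 0.31 -0.057 0.04 -0.011 -0.146 -1;-0.359 0.314 -0.0576 0.0407 -0.011 -0.1477 -1;-0.359 0.314 -0.0576 0.0407 -0.011 -0.1477 -1"
}}

```text
time_s: 20.6
eef_pos: [564.9, 401.5, 185.7]
ee_rot: [-0.122, -0.339, 0.932, -0.044]
force: [0.1, 0.4, -2.2]
grip_width: 0.145
grip_force: 108.9
```

```bash
python3 - <<'E'
from pour import *
np.set_printoptions(precision=2,suppress=True)
L,s=lip_now();print(L,B,s["eef_pos"],s["joints"],s["time_s"])
for al,z in((-.26,105),(-.16,85),(-.08,70),(-.02,64),(.1,63),(.2,63),(.3,63),(.45,63),(.6,63),(.75,63)): print(al,z,rel(*tcp(B+z*zz,al,Y)))
a=capture("scene");save(a,"s10.png");g=cv2.cvtColor(a["img"],cv2.COLOR_RGB2GRAY).astype(int)
sx,sy,sz=scoopR(-.26,Y)
c=proj(a,L+27*sx+8*sz)[0].astype(int);print(c, [ (np.round(q["point"][::-1],1).tolist(),round(q["confidence"],2)) for q in mark_of("ball_0",a)])
for r in range(c[1]-12,c[1]+10): print(r," ".join("%2d"%(v//10) for v in g[r,c[0]-16:c[0]+17]))
E
```

```text
[476.72 327.56 150.1 ] [476.6  327.86   0.  ] [564.85 401.48 185.73] [ 0.47  0.92  0.69 -0.06  1.79 -1.8 ] 20.6
-0.26 105 -0.0292 0.0009 0.1089 -0.0001 0.0000 -0.0002
-0.16 85 -0.0248 0.0009 0.1326 -0.0001 -0.0636 -0.0002
-0.08 70 -0.0189 0.0009 0.1504 -0.0001 -0.1145 -0.0002
-0.02 64 -0.0102 0.0009 0.1519 -0.0001 -0.1527 -0.0002
0.1 63 0.0165 0.0009 0.1308 -0.0001 -0.2291 -0.0002
0.2 63 0.0413 0.0008 0.1138 -0.0001 -0.2928 -0.0002
0.3 63 0.0677 0.0008 0.0994 -0.0002 -0.3565 -0.0002
0.45 63 0.1097 0.0008 0.0828 -0.0002 -0.4520 -0.0002
0.6 63 0.1537 0.0008 0.0727 -0.0002 -0.5475 -0.0002
0.75 63 0.1987 0.0008 0.0693 -0.0002 -0.6429 -0.0002
[232 124] [([228.4, 123.7], 0.52), ([207.8, 195.0], 0.49), ([238.7, 126.3], 0.47)]
112 11 11 11 10 11 11 11 11 11 10 10 13  5  6  5  5 17 16 16 12 18 17 16 16 16 15 16 16 16 16 16 16 16
113 10 10 10 10 10 11 11 11 11 10 10 13  5  6  6  6 18 16 16 11 19 17 16 16 16 15 15 16 16 16 16 16 16
114 10 10 10 10 11 11 11 11 11 11 10 11  5  6  5  6 18 16 16 11 19 16 16 16 16 16 15 15 14 15 15 15 15
115 10 10 11 10 10 10 11  8  8  8  8  8  5  5  5  5 17 16 16 1
[... 1194 characters left out ...]
5  8 10 11 11 11 11 11 11 11 18 15 15  9  9  8 10 12 24 18 20 18 16 16 16 17 16 17
128 10 10 10 10  9  5 10 11 12 12 11 11 11 11 10 13 12 18 17 17 17 16 10 21 18 17 16 15 16 16 17 16 17
129 10 10 10 10 11  5  7  7  8  7  7  8  9 10 13 10 10 12 12 17 17 17 16 20 18 15 15 15 16 16 17 16 17
130 10 10 10 10  6  5  5  5  5  5  6  6  6  7 16 17 17 14 14 15 16 18 14 19 16 18 16 16 16 16 17 17 17
131 11 11 10 11 10 10 10  5  5  6  6  6  5  6 16 18 17 17 17 17 17 16 17 18 18 18 16 16 16 16 17 17 17
132 11 11 10 11 11 10 10  9  9  5  5  6  5  5 13 18 17 17 17 17 17 17 18 19 18 16 16 16 16 16 17 17 17
133 11 11 10 10 11 11 11 11 11 10 10  5  5  5 12 18 17 17 17 17 17 17 18 19 18 16 17 17 17 17 17 17 17
```

>>> {"api": "jog_arm", "payload": {
  "series": "-0.015 0.001 0.055 0 0 0 -1;-0.029 0.001 0.108 0 0 0 -1;-0.0248 0.001 0.1326 0 -0.0636 0 -1;-0.0189 0.001 0.15 0 -0.1145 0 -1;-0.0102 0.001 0.152 0 -0.1527 0 -1;-0.0102 0.001 0.152 0 -0.1527 0 -1;-0.002 0.001 0.145 0 -0.178 0 -1;0.003 0.001 0.1412 0 -0.191 0 -1;0.01 0.001 0.136 0 -0.21 0 -1;0.0165 0.001 0.1308 0 -0.229 0 -1;0.0225 0.001 0.1262 0 -0.245 0 -1;0.0287 0.001 0.122 0 -0.261 0 -1;0.0413 0.001 0.1138 0 -0.293 0 -1;0.0544 0.001 0.1063 0 -0.3246 0 -1;0.0677 0.001 0.0994 0 -0.3565 0 -1;0.0886 0.001 0.0906 0 -0.4042 0 -1;0.1097 0.001 0.0828 0 -0.452 0 -1;0.1315 0.001 0.0772 0 -0.4998 0 -1;0.1537 0.001 0.0727 0 -0.5475 0 -1;0.1537 0.001 0.0727 0 -0.5475 0 -1"
}}

```text
time_s: 23.2
eef_pos: [512.8, 358.5, 173.6]
ee_rot: [0.278, -0.327, 0.898, 0.101]
force: [-0.3, 0.6, -1.2]
grip_width: 0.141
grip_force: 109.1
```

```bash
python3 - <<'E'
from pour import *
np.set_printoptions(precision=2,suppress=True)
L,s=lip_now();print(L,B,s["eef_pos"],s["joints"],s["time_s"],s["force"])
print(rel(*tcp(B+120*zz,.6,Y)),"|",rel(*tcp(B+120*zz,0,Y)))
a=capture("scene");save(a,"s11.png")
print([ (np.round(q["point"][::-1],1).tolist(),round(q["confidence"],2)) for q in mark_of("ball_0",a)])
print("scoop lip/back",proj(a,L),"pot mouth",proj(a,[472,324,56]),proj(a,[472,324,10]))
E
```

```text
[475.96 327.62  63.23] [476.6  327.86   0.  ] [512.83 358.52 173.63] [ 0.35  0.37  1.75  0.43  0.49 -2.24] 23.2 [-0.25  0.57 -1.15]
-0.0813 -0.0005 -0.1164 -0.0002 -0.0003 -0.0003 | -0.1272 -0.0004 0.0555 -0.0001 0.3817 -0.0003
[]
scoop lip/back [[230.31 153.22]] pot mouth [[229.93 156.03]] [[230.62 167.98]]
```

>>> {"api": "jog_arm", "payload": {
  "series": "-0.04 0 -0.058 0 0 0 -1;-0.081 0 -0.116 0 0 0 -1;-0.081 0 -0.116 0 0 0 -1;-0.12 0 -0.12 0 0.15 0 -1;-0.2 0 -0.1 0 0.3817 0 -1;-0.2 0 -0.1 0 0.3817 0 -1;-0.2 0 -0.1 0 0.3817 0 -1"
}}

```text
time_s: 24.18
eef_pos: [547.4, 387.7, 249.4]
ee_rot: [-0.002, -0.342, 0.94, -0.001]
force: [-0.1, -0.5, -1.5]
grip_width: 0.147
grip_force: 109.0
```

```bash
python3 - <<'E'
from h import *
np.set_printoptions(precision=2,suppress=True)
p,R,s=cur();print(p,s["joints"],s["time_s"])
y=np.radians(-44.6);sx=np.array([np.cos(y),np.sin(y),0]);R1=Rt(-sx,[0,0,-1])
for z in(190,110,66): print(rel([589.6,403.9,z],R1))
E
```

```text
[547.38 387.66 249.37] [ 0.44  0.66  0.98 -0.    1.51 -1.83] 24.175
-0.1076 -0.0367 0.1479 -0.0023 -0.0023 0.9401
-0.1086 -0.0367 0.3479 -0.0023 -0.0023 0.9401
-0.1091 -0.0367 0.4579 -0.0023 -0.0023 0.9401
```

>>> {"api": "jog_arm", "payload": {
  "series": "-0.108 -0.037 0.1 -0.002 -0.002 0.94 -1;-0.108 -0.037 0.1 -0.002 -0.002 0.94 -1;-0.108 -0.037 0.1 -0.002 -0.002 0.94 -1;-0.108 -0.037 0.1 -0.002 -0.002 0.94 -1;-0.108 -0.037 0.1 -0.002 -0.002 0.94 -1;-0.108 -0.037 0.1 -0.002 -0.002 0.94 -1;-0.108 -0.037 0.1 -0.002 -0.002 0.94 -1;-0.108 -0.037 0.1 -0.002 -0.002 0.94 -1;-0.108 -0.037 0.1 -0.002 -0.002 0.94 -1;-0.108 -0.037 0.2 -0.002 -0.002 0.94 -1;-0.109 -0.037 0.3 -0.002 -0.002 0.94 -1;-0.109 -0.037 0.38 -0.002 -0.002 0.94 -1;-0.109 -0.037 0.42 -0.002 -0.002 0.94 -1;-0.109 -0.037 0.435 -0.002 -0.002 0.94 -1;-0.109 -0.037 0.435 -0.002 -0.002 0.94 -1;-0.109 -0.037 0.435 -0.002 -0.002 0.94 -1"
}}

```text
time_s: 26.18
eef_pos: [590.2, 403.9, 79.1]
ee_rot: [0.002, 0.379, 0.925, 0.003]
force: [0.4, -0.4, -1.6]
grip_width: 0.144
grip_force: 108.9
```

```bash
python3 - <<'E'
from h import *
np.set_printoptions(precision=4,suppress=True)
p,R,s=cur();print(p,s["force"],s["joints"],s["time_s"]);print(R)
y=np.radians(-44.6);sx=np.array([np.cos(y),np.sin(y),0]);R1=Rt(-sx,[0,0,-1])
print(rel([589.6,403.9,64],R1))
E
```

```text
[590.2053 403.933   79.1475] [ 0.4173 -0.3982 -1.649 ] [ 0.4364  0.8851  1.0104  0.0013  1.2392 -0.3567] 26.175
[[-0.7123  0.7019  0.0057]
 [ 0.7019  0.7123  0.004 ]
 [-0.0012  0.0069 -1.    ]]
0.0011 -0.0014 0.0379 0.0044 0.0008 0.0002
```

>>> {"api": "jog_arm", "payload": {
  "series": "0 0 0.015 0.0044 0.001 0 -1;0 0 0.026 0.0044 0.001 0 -1;0 0 0.033 0.0044 0.001 0 -1;0 0 0.037 0.0044 0.001 0 -1;0 0 0.037 0.0044 0.001 0 -1"
}}

```text
time_s: 26.8
eef_pos: [590.0, 403.6, 64.2]
ee_rot: [-0.001, 0.379, 0.925, -0.0]
force: [-2.4, -2.0, 6.0]
grip_width: 0.144
grip_force: 110.3
```

Contact at 64 mm, as at the pick-up. I'll release and go up.

>>> {"api": "jog_arm", "payload": {
  "series": "0 0 0 0 0 0 -0.6;0 0 0 0 0 0 -0.3;0 0 0 0 0 0 -0.2;0 0 0 0 0 0 -0.2;0 0 -0.03 0 0 0 -0.2;0 0 -0.1 0 0 0 -0.2;0 0 -0.2 0 0 0 -0.2;0 0 -0.35 0 0 0 -0.2;0 0 -0.45 0 0 0 -0.2;0 0 -0.45 0 0 0 -0.2",
  "grip_force": 20
}}

```text
time_s: 28.05
eef_pos: [590.9, 404.3, 248.1]
ee_rot: [0.002, 0.379, 0.925, 0.002]
force: [-0.5, -0.2, 0.1]
grip_width: 0.401
grip_force: 0.0
```

```bash
python3 - <<'E'
from h import *
np.set_printoptions(precision=2,suppress=True)
p,R,s=cur();print(p,s["grip_width"],s["joints"],s["time_s"])
# swing away: retreat target
print(rel([400,-150,300],R), rel([450,40,300],R))
E
```

```text
[590.92 404.26 248.09] 0.4008168172290992 [ 0.44  0.77  0.78  0.    1.59 -0.36] 28.05
-0.6333 -1.3210 -0.1362 0.0000 0.0000 0.0000 -0.3888 -0.8950 -0.1342 0.0000 0.0000 0.0000
```

>>> {"api": "jog_arm", "payload": {
  "series": "-0.015 -0.95 -0.03 0 0 0 -0.2;-0.015 -0.95 -0.03 0 0 0 -0.2;-0.015 -0.95 -0.03 0 0 0 -0.2;-0.015 -0.95 -0.03 0 0 0 -0.2;-0.015 -0.95 -0.03 0 0 0 -0.2;-0.015 -0.95 -0.03 0 0 0 -0.2;-0.015 -0.95 -0.03 0 0 0 -0.2;-0.015 -0.95 -0.03 0 0 0 -0.2;-0.015 -0.95 -0.03 0 0 0 -0.2"
}}

```text
time_s: 29.18
eef_pos: [328.3, 129.6, 255.6]
ee_rot: [-0.001, 0.379, 0.925, -0.001]
force: [-0.1, 0.6, -0.8]
grip_width: 0.397
grip_force: 0.0
```

```bash
python3 - <<'E'
from h import *
np.set_printoptions(precision=2,suppress=True)
p,R,s=cur();print(p,s["time_s"])
a=capture("scene");b=capture("top");save(a,"s12.png");save(b,"t12.png")
for k,c in(("s",a),("t",b)):
  print(k,"balls",[(np.round(q["point"],1).tolist(),round(q["confidence"],2)) for q in mark_of("ball_0",c)])
  for n in("beaker","scoop","scoop_grip","flux_pot","wood_block","glue_bottle"):
    print(k,n,[(np.round(q["point"],1).tolist(),round(q["confidence"],2)) for q in mark_of(n,c)[:1]])
g=cv2.cvtColor(b["img"],cv2.COLOR_RGB2GRAY).astype(int)
for r in range(160,194): print(r," ".join("%2d"%(v//10) for v in g[r,164:200]))
E
```

```text
[328.33 129.6  255.6 ] 29.175
s balls [([196.1, 206.7], 0.38)]
s beaker [([170.0, 228.1], 0.55)]
s scoop [([147.1, 236.4], 0.86)]
s scoop_grip [([130.4, 246.8], 0.8)]
s flux_pot [([217.4, 272.6], 0.57)]
s wood_block [([190.4, 176.7], 0.72)]
s glue_bottle [([206.6, 299.4], 0.77)]
t balls [([134.1, 159.5], 0.68), ([184.6, 177.9], 0.35)]
t beaker [([178.2, 181.4], 0.84)]
t scoop [([151.0, 152.4], 0.76)]
t scoop_grip [([133.0, 160.5], 0.81)]
t flux_pot [([197.6, 268.3], 0.59)]
t wood_block [([245.2, 175.3], 0.59)]
t glue_bottle [([168.5, 274.7], 0.71)]
160  9  8 10 11 11 12 12 12 13 13 13 13 12 13 12 11  9  8  8  9 10 11 12 15 15 15 14 15 15 15 16 17 17 17 17 17
161 11 11 11 12 12 12 12 12 13 13 13 13 12 12 13 12 11 10  9  8  9  9 11 15 15 14 15 16 16 17 17 17 17 17 18 17
162 12 12 12 13 13 12 12 12 12 13 13 12 12 12 13 12 12 12 10  9  9  8  9 13 15 15 16 17 17 17 17 17 17 17 17 17
163 12 13 13 13 13 12 12 12 12 12 12 13 12 12 13 13 13 13 12 11 10  9  9 12 15 16 16 17 17 17 17 17 17 17 17 17
164 13 13 14 13 13 12 12 12 12 12 13 13 12 12 12 12 12 12 11 10  9  9  9 11 15 16 17 17 17 17 17 
[... 2562 characters left out ...]
0 20 20 20 20 20 20 20 16 13
188  8  8  8  8  8  8  9  9  8  8  9  9  8  8  7  6  5  5  5  5  5  6  7 12 18 20 20 20 20 20 20 20 20 20 15 14
189  8  8  8  8  8  9  9  9  9  9  8  8  8  8  8  7  7  7  6  6  6  7  8 13 18 20 20 20 20 20 20 20 21 19 14 14
190  8  8  8  8  8  8  9  8  9  8  8  8  8  9  8  8  8  8  7  7  7  7  9 15 19 20 20 20 20 20 20 20 21 19 14 15
191  8  8  8  8  8  8  8  8  8  8  8  8  8  8  9  8  8  8  8  8  8  7 10 16 19 20 20 20 20 20 20 20 22 19 15 16
192  9  9  9  8  8  8  8  8  8  8  8  8  8  8  9  8  8  8  8  8  7  7 11 17 20 20 20 20 20 20 20 20 21 18 14 16
193 11 11 11 10  8  8  8  8  8  8  8  8  8  8  8  8  8  8  8  8  8  7 11 18 20 20 20 20 20 20 20 20 20 16 13 17
```

```bash
python3 - <<'E'
import cv2
f=lambda n:cv2.cvtColor(cv2.imread("pics/"+n),cv2.COLOR_BGR2GRAY).astype(int)
a,b=f("t3.png"),f("t12.png")
for r in range(170,190): print(r," ".join("%4d"%(v) for v in (b-a)[r,172:194]))
E
```

```text
170    2   -6   -2   -2   -3   -1   -3   -1   -4   -1   -1   -2   -4    4   -2   -1    4    6   11   10   10    9
171   -4   -6    0   -1   -3   -3   -1   -2    1    0    1    0   -3   -1    0    0    3    1    7   13   11    6
172   -5   -2   -3   -1   -4   -4   -4   -4   -3   -2    4    2    5   -5    0    3    3    1    3   10    8    1
173    1   -5  -10   -4   -4   -2   -1    0   -4    4   19   30   19    6    0    2    2   -3    2    7   10    8
174   -2   -1   -3    2   -3   -2   -2    1    3   22   40   51   44   27    9    4    3    3   18   28   16   17
175   -4   -5   -5    0    1   -5    4   -3    9   37   57   62   56   45   25   25   25   17   47   61   30   25
176   -7   -1   -2    0   -4   -3    0    0   14   45   58   63   58   50   42   50   52   52   78   93   55   32
177   -9   -4    1   -8    0    2   -3   -2    8   29   50   56   49   45   54   58   65   69  109  121   81   34
178  -16   -4   -1   -2   -3    4    2   -3    2   13   27   30   33   28   48   62   67   78  122  140   98   50
179  -29   -6   -2    4   21   19   14    3    1    1    2    7    7   11 
[... 479 characters left out ...]
6  145  131  122
184  -70  -33   -4   17   27   31   28   35   50   61   58   41   26   22   13   29   86  137  146  138  128  121
185  -67  -37   -9    5    5   10    8   26   44   52   48   34   19    9    4   36  107  138  140  132  130  121
186  -51  -32   -8    1    1    2    4   10   22   28   27   17    6    4   12   57  123  141  136  128  129  130
187  -32  -26   -7    2   -1   -1    3    3    6    5    2    4    3    8   18   61  122  131  129  126  125  126
188  -34  -23   -8    0   -2    3   -3    4    1   -3    0   -4    4    4   14   57  115  125  126  122  124  121
189  -57  -36  -18   -5    3    4    1    0    3    3    4    2    0    3   10   60  110  122  120  125  124  121
```

```bash
python3 -c "
from rig import finish_job
print(finish_job())"
```

```text
the job is handed in; nothing more can be done
None
```

The job is handed in at about 29 of the 72 s: I saw five balls in the upright pot, with the sixth not visible from above, and the scoop is back flat on the bench, but no verdict came back.

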